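# Extend the dip rod until it locks and load its magnet

### The arm

A 6-joint arm with a two-finger parallel gripper is mounted at the origin on the work surface. World frame = base frame: x ahead of the robot, y to its left, z up, the work surface at z = 0. Lengths are in mm, angles in degrees, forces in N, time in s.
With the tool pointing down it reaches from about 250 to 775 mm from the base axis. Payload 4 kg.
Tool frame: the origin (TCP) lies midway between the tips of the shut fingers; the grasp point (between the pads) lies behind it (bot.grip_point_offset is the z of the grasp point in the tool frame, in mm); z points along the fingers, y is the direction in which the jaws open and shut (so a half turn about z gives the same grasp; the last joint's range is limited). The gripper opens to 94 mm and grips with 3 to 60 N. Pads are 16 mm wide; open, the fingers measure 119 mm over their backs; the gripper's body (75 mm by 177 mm) begins 78 mm behind the grasp point.
Start: joints at [-71.339, 4.996, 78.535, -0, 96.463, -5.907], TCP at [228.679, -500.226, 205.506] pointing down, gripper open.
Joint ranges: [-177.83, 177.83], [-43.37, 116.18], [15.69, 146.23], [-61.86, 241.86], [9.47, 152.12], [-147.06, 147.06]. Speed limits (degrees/s): [159.86, 159.86, 180, 180, 180, 180].

### API

Orientations are given as a 3x3 rotation matrix whose columns are the frame's x, y, z axes.
In Python, from cell import monitor, cams, job_done, models, bot gives the robot as it stands.
- The arm moves only by the shell command python3 -m pendant 'ROWS'. ROWS is JSON, a list that holds one entry, the list of rows, each a list of 5 numbers: the closure in counts, from 0 (fully open) to 255 (shut), then the shift along the tool's x, y, z in cm, then the turn about the tool's z in degrees. In form: [[[hand, tx, ty, tz, twist], ...]]. A call has 1 to 12 rows; each row shifts and turns the pose as measured when the row begins, along the tool's axes as they then stand; what a row does not reach is not made up. A row lasts 1/12 s, in which the tool goes at most 41.7 mm and 7.16 degrees, less where a joint would pass 70% of its speed; a pose out of reach is approached as far as the arm can. A call is refused whole if a number of a shift passes 4.17 or a number of a turn 7.16, either way. A call with a gripper value outside its range is refused whole. The fingers move at their own pace and stop on an object; the grip force is fixed at half the most. Time passes only in rows, so rows that do not move let the fingers close. It gives the time, the measured TCP pose, the force and the opening at its end, in the units of the state.
- monitor.observe(): the state, without advancing time (a new reading comes with each control period).
- cams.capture(name): name is "scene" or "side" or "wrist"; returns a dict with "image" (480x640x3 uint8, red, green, blue), "fx", "fy", "cx", "cy" (pixels), "k1" (the pictures are not rectified: a ray, as slopes to the right and down, at radius r is drawn at 1 + k1 r^2 times it, then the intrinsics apply), "R" (3x3) and "t" (3): a world point X has camera coordinates R X + t. Camera axes: x right, y down, z forward; pixel columns grow to the right and rows downward; lengths in mm; the calibration is good to about 2 mm. A picture is of the moment at which its call begins. There is no depth.
- job_done(): hands the job in, once; it reports no verdict.
Trained networks look in the newest picture that a camera, given by its name, has taken for a name from the list of things; names that differ only in an ending like _2 or _b are one class to them, and where a whole thing is asked for, a point or a joint stands for the part that bears it (a point fixed in the world has none). Each returns a list of dicts, best first, with "score" (0 to 1); they miss things now and then, are a little off and sometimes report something else, mostly with a low value. They report only what shows in the picture. A call takes as long as a camera call. They do not tell look-alikes from the thing itself.
- models.boxes_of(name, camera): "rect" ([left, top, right, bottom] in pixels, round what is visible of it).
- models.silhouettes(name, camera): "pixels" (480x640 bool, what is visible of it) and "rect" ([left, top, right, bottom] in pixels, round what is visible of it).
The state is a dict: "t": time; "joint_positions": joint angles; "qd": joint speeds; "joint_efforts": joint torques, N m; "tcp_pos": TCP position; "tcp_rot": TCP orientation; "contact_force": force on the tool from outside, world axes, zero at the start; "torque": the same for the moment, N m; "opening": finger opening in mm.
Only numpy, scipy, OpenCV 4.12 (cv2) and the standard library are available. Lean on these libraries where they do the work, as an engineer would, in place of code of your own. Each camera call takes 0.05 s, during which the arm holds its last target.

### The job

Rig the slanted telescoping dip rod for a deflection check: squeeze the two red side buttons on its black head together to free the latch, pull the head out along the rod's slant until the orange lock button clicks out through the barrel, and let go. Then take the black bar magnet (not the brass dummy bar) and set it down in the level brass saddle beside the head, lying between the end lips, either way round, without dropping it. Leave everything else where it is.

Things in the scene. Friction and masses are not known exactly. Their poses are not given: they have to be found in the camera images.
- mast: Fixed iron foot of the dip rod, plate 150 x 110 x 14 mm; origin on the bench, x and y level. A green square barrel (36 mm square, 42 mm at its steel mouth, 150 mm long) rises from it, leaning 33 degrees (0.576 rad) from vertical towards the foot's -x side, roughly towards the robot. The mouth lies 35 mm below point rod_grip along the slant while the rod is in.
- rod_grip (a point): Centre of the black head (34 x 28 mm, 54 mm long), midway between the two red buttons. z points up along the slanted rod, 33 degrees from vertical: the way to pull. x is the line through both buttons, along which fingers must close, itself 33 degrees from level; y is level. The head ends 26 mm on along z. Air around it is free but for the saddle, from 33 mm off on the -y side.
- rod (a joint): Travel of the rod out of the barrel, m: 0 pushed in and latched, 0.090 locked, 0.0925 end stop. While the red buttons are out, two hooks hold it at 0. Once free it slides with about 3 N; it can be pulled by the squeezed buttons.
- button_a (a joint): Red side button on the head's +x side: 0 out, 0.008 fully in; springs back, 3 N at first and 7 N fully in; its hook is free beyond 0.003. Its face is 24 mm (y) by 26 mm (along z), centred level with point rod_grip. The two faces are 52 mm apart at rest, 36 mm when both are fully in.
- button_b (a joint): Red side button on the head's -x side, same as the other; both must be in at once to free the rod.
- pin (a joint): Orange spring lock button, 9 mm thick, on the rod: 0 hidden inside the barrel, 0.009 popped out 5 mm through the hole in the barrel's upper face near its mouth. It pops when the rod is pulled out past 0.090 (pull to the end stop), and then keeps the rod from sliding back.
- saddle (a point): Level brass saddle on the rod's head, moving with it, 80 mm to its -y side. Origin: centre of its floor (top face), z up, y along its length. Floor strip 14 mm wide, 6 thick. At each end, 31 to 46 mm from the centre, are side lips and an end wall 10 mm high, leaving 23 x 87 mm for the bar; the middle 62 mm has no lips, so fingers pass beside the strip. About 0.245 m up once extended.
- magnet_center (a point): Centre of the black steel bar magnet, a loose bar 80 x 16 x 16 mm of 0.16 kg lying on the bench; x along its length, z up, centre 8 mm above its underside. A white dot marks one end.
- dummy_center (a point): Centre of the brass dummy bar, same size 80 x 16 x 16 mm, lying on the bench: not to be used.
- compass: Brass lensatic compass, 52 mm across, with a raised 42 mm cover, standing on the dial stage; origin under its centre.
- stage: Fixed geared dial stage, 116 mm across, 45 mm high, iron, brass and steel with a white dial; gear box and crank on its -y side. Origin on the bench under its centre.
- crank_knob (a point): Wooden knob of the dial stage's iron crank, 14 mm thick, on the stage's -y side.
- cup: White ceramic pivot cup, 44 mm across, 28 mm high; origin under its centre.
- bob: Chrome plumb bob standing on its flat end, 34 mm across, 64 mm high; origin under its centre.
- driver: Screwdriver with a green handle, 150 mm long, lying on the bench.
- loupe: Black eyepiece loupe, 40 mm across, 22 mm high; origin under its centre.
Things that resemble listed ones, but are neither listed nor needed, are in the scene too. Of the things like the part that bears magnet_center, leave any that is blue, green or turquoise; of the rest the smaller one is meant.

How it is judged (in metres and radians):
On the way, in this order (a step that is already met when the one before it is completed fails the run):
1. both red buttons squeezed in together (value of joint each of button_a, button_b above 0.0035 m), for 0.1 s.
2. the rod is pulled out and its lock button has clicked out (value of joint rod above 0.087 m and value of joint pin above 0.006 m), for 0.2 s.
3. then the magnet is lifted off the bench (height (world z) of magnet_center above 0.05 m), for 0.1 s.
4. the magnet lies in the saddle of the locked rod (all of step 2 and x of magnet_center in the frame of saddle between -0.006 and 0.006 m and y of magnet_center in the frame of saddle between -0.006 and 0.006 m and z of magnet_center in the frame of saddle between 0.004 and 0.012 m and angle between the x axis of magnet_center and the y axis of saddle, either way round below 0.14 rad), for 0.2 s.
At the end, for the whole second after the job is handed in: Rod out at least 87 mm, its lock button popped out (over 6 of 9 mm), and the black magnet at rest on the saddle floor between the lips: centre within 6 mm of the middle lengthwise and crosswise, 4 to 12 mm above the floor, within 0.14 rad of the saddle's length (all of step 4 and velocity of joint rod below 0.01 m/s and linear speed of magnet below 0.03 m/s); the robot touches nothing.
It fails at once if a bystander (dummy bar, compass, cup, plumb bob, screwdriver, loupe or crank) is moved more than 30 mm (distance of any of dummy_center, compass, cup, bob, driver, loupe, crank_knob from where it was at the start of the episode above 0.03 m).
It fails at once if the magnet is dropped (falls free faster than 0.6 m/s, about 18 mm) (contact force between the fingers and magnet below 0.05 N and linear speed of magnet above 0.6 m/s).
It also fails if it takes over 54 s, if anything falls off the work surface, if the arm or the gripper's body presses on something with over 40 N, if the wrist force passes 120 N, or if a joint passes its speed limit or range.

## Working session

There is one attempt and no reset: what is moved stays moved. The work goes in short steps, Python scripts to look and compute and a shell command to move; the robot and the scene stay as the last step left them, time stands still between calls to the robot, and variables do not carry over. Pictures are saved under pics/ and viewed, and the job is handed in when it is done.

```bash
ls; mkdir -p pics; python3 - <<'E'
from cell import monitor,cams,models,bot
import cv2,numpy as np
print(bot.grip_point_offset)
print(monitor.observe())
for n in ["scene","side","wrist"]:
    c=cams.capture(n); cv2.imwrite(f"pics/{n}0.png",c["image"][:,:,::-1])
    print(n,{k:np.round(v,4).tolist() if k!='image' else 0 for k,v in c.items()})
    np.savez(f"{n}0.npz",**c)
    for m in ["mast","rod_grip","button_a","saddle","magnet_center","dummy_center"]:
        print(m,[(round(d['score'],2),np.round(d['rect']).tolist()) for d in models.boxes_of(m,n)])
E
```

```text
pics
-18.8
{'t': 0.0, 'joint_positions': array([-7.13354511e+01,  5.03897660e+00,  7.86241036e+01, -2.25140523e-03,
        9.64618810e+01, -5.90733148e+00]), 'qd': array([-0.07348801, -0.06390093, -0.08694857, -0.01650891, -0.04239827,
        0.01311391]), 'joint_efforts': array([ 6.09803701e-04, -3.40177238e+01, -3.02430868e+01,  7.17519829e-02,
        3.28938081e-02, -1.59757396e-04]), 'tcp_pos': array([ 228.51572974, -499.68128262,  204.31111165]), 'tcp_rot': array([[ 9.09442191e-01,  4.15829725e-01, -7.34964287e-04],
       [ 4.15830334e-01, -9.09439891e-01,  2.05378577e-03],
       [ 1.85619331e-04, -2.17341987e-03, -9.99997621e-01]]), 'contact_force': array([ 0.20430914, -0.15595196, -0.12960321]), 'torque': array([0.06465088, 0.03157889, 0.01390155]), 'opening': 93.85530606138278}
scene {'image': 0, 'fx': 460.1523, 'fy': 460.1523, 'cx': 307.2235, 'cy': 249.2083, 'k1': -0.0468, 'R': [[-0.0807, 0.9967, 0.0017], [0.7806, 0.0643, -0.6218], [-0.6198, -0.0488, -0.7832]], 't': [70.958, -296.0446, 1392.4864]}
mast [(0.94, [350.0, 267.0, 426.0, 402.0])]
rod_grip [(0.55, [350.0, 267.
[... 819 characters left out ...]
3.0, 273.0, 238.0, 292.0])]
saddle [(0.82, [206.0, 236.0, 278.0, 289.0])]
magnet_center [(0.66, [413.0, 261.0, 442.0, 277.0]), (0.64, [456.0, 229.0, 483.0, 262.0]), (0.59, [327.0, 197.0, 338.0, 215.0]), (0.57, [404.0, 212.0, 443.0, 228.0])]
dummy_center [(0.56, [346.0, 258.0, 380.0, 268.0]), (0.48, [379.0, 239.0, 403.0, 255.0])]
wrist {'image': 0, 'fx': 388.1676, 'fy': 388.1676, 'cx': 317.6645, 'cy': 234.8522, 'k1': 0.0162, 'R': [[0.4161, -0.9093, -0.0001], [-0.8725, -0.3993, 0.2816], [-0.2561, -0.117, -0.9595]], 't': [-550.549, -30.5614, 392.4732]}
mast []
rod_grip []
button_a []
saddle []
magnet_center [(0.91, [140.0, 39.0, 265.0, 116.0]), (0.69, [319.0, 0.0, 352.0, 18.0])]
dummy_center []
```

View pics/scene0.png

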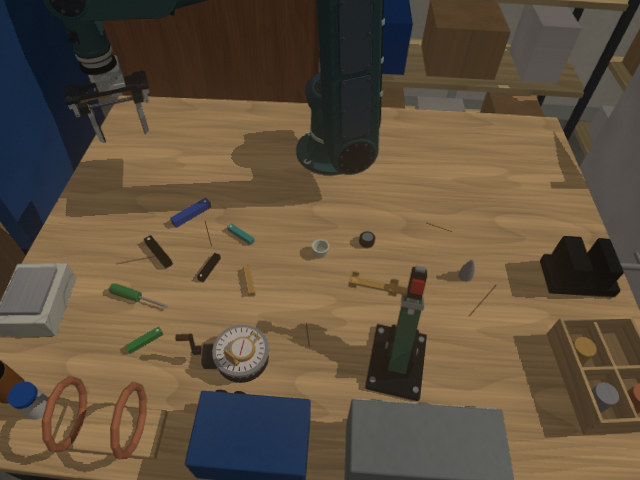

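View pics/side0.png

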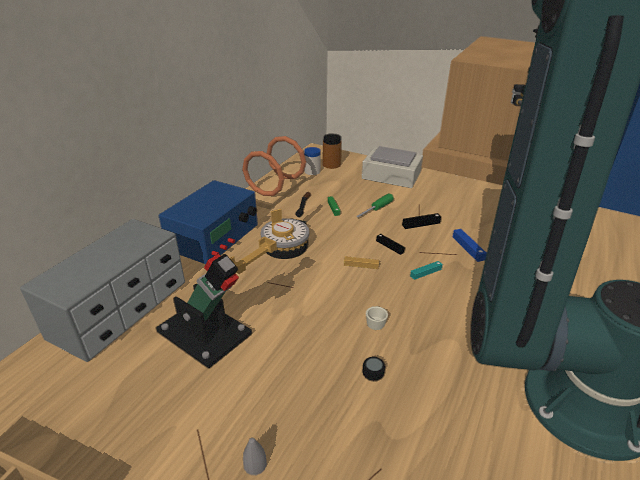

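View pics/wrist0.png

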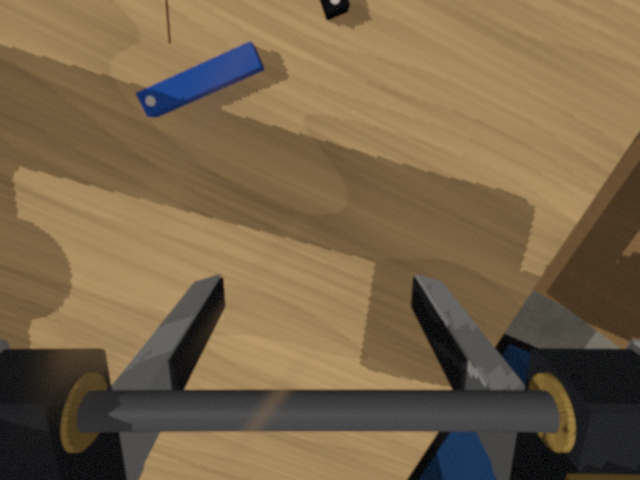

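```bash
python3 - <<'E'
import cv2,numpy as np
a=np.load("scene0.npz")["image"][:,:,::-1]; b=np.load("side0.npz")["image"][:,:,::-1]
cv2.imwrite("pics/c1.png",cv2.resize(a[255:405,340:490],(600,600),interpolation=cv2.INTER_CUBIC))
cv2.imwrite("pics/c2.png",cv2.resize(b[205:375,150:320],(600,600),interpolation=cv2.INTER_CUBIC))
cv2.imwrite("pics/c3.png",cv2.resize(a[190:310,130:290],(800,600),interpolation=cv2.INTER_CUBIC))
E
```

```text
(no output)
```

View pics/c1.png

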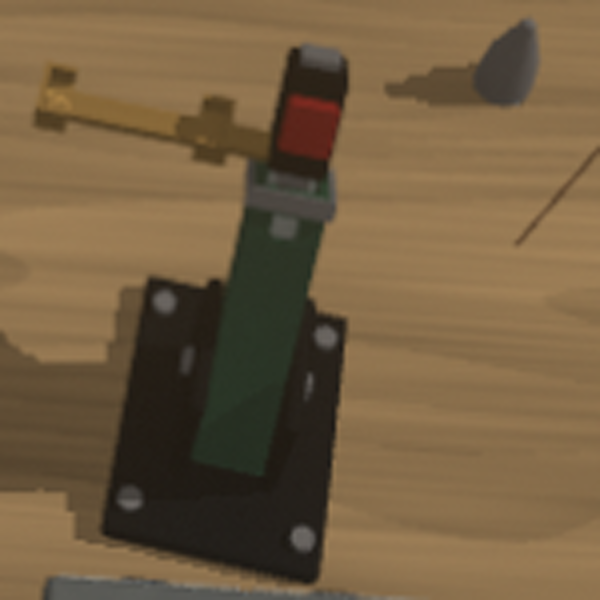

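View pics/c2.png

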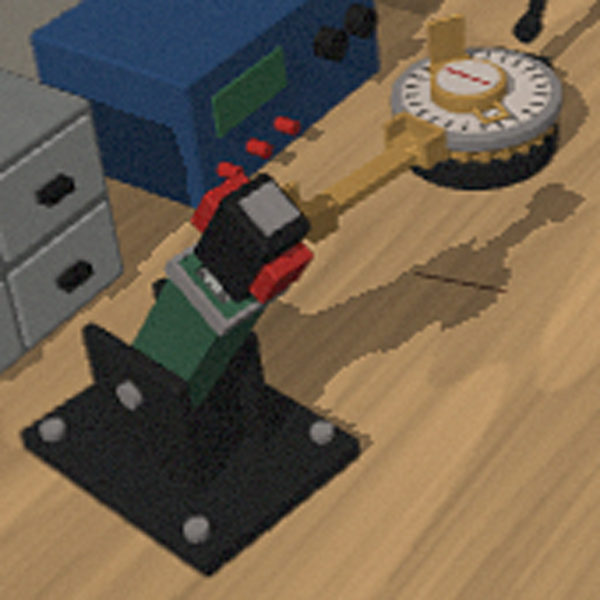

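View pics/c3.png

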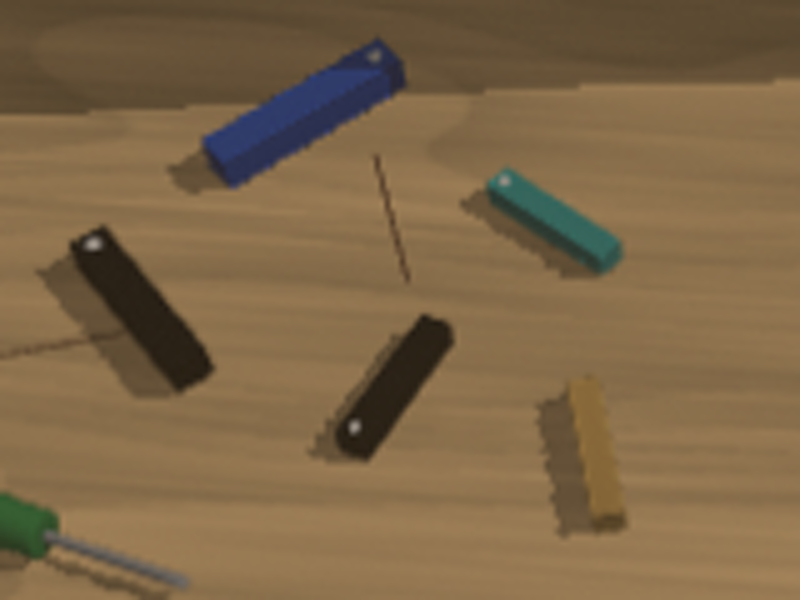

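```bash
python3 - <<'E'
import cv2,numpy as np
b=np.load("side0.npz")["image"][:,:,::-1]; a=np.load("scene0.npz")["image"][:,:,::-1]
L=cv2.resize(b[245:301,195:295],(800,448),interpolation=cv2.INTER_CUBIC)
cv2.imwrite("pics/c4.png",cv2.convertScaleAbs(L,alpha=1.7,beta=20))
L=cv2.resize(a[260:310,345:445],(800,400),interpolation=cv2.INTER_CUBIC)
cv2.imwrite("pics/c5.png",cv2.convertScaleAbs(L,alpha=1.7,beta=20))
E
```

```text
(no output)
```

View pics/c4.png

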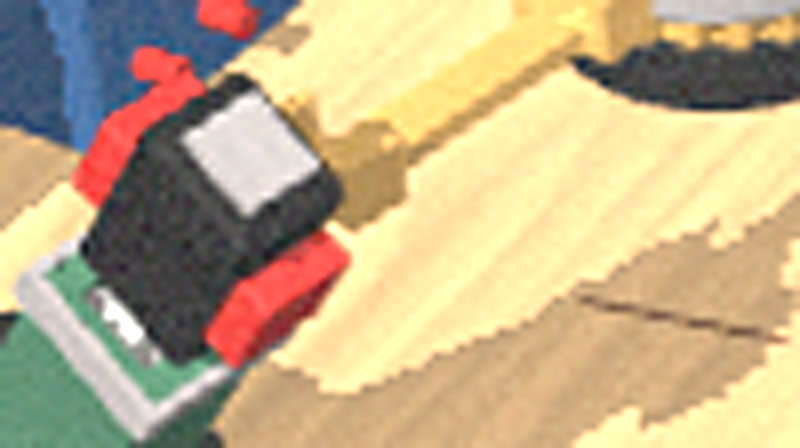

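View pics/c5.png

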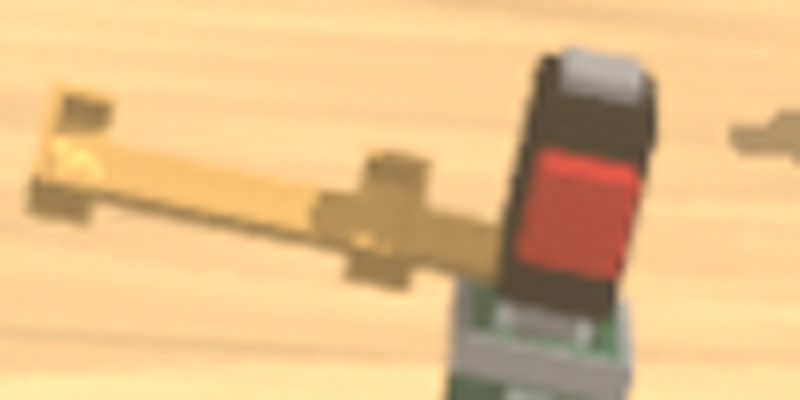

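```bash
cat > h.py <<'E'
import numpy as np,cv2
from scipy.optimize import least_squares
def proj(c,X):
    X=np.atleast_2d(X); P=X@c["R"].T+c["t"]; p=P[:,:2]/P[:,2:]
    p=p*(1+c["k1"]*(p**2).sum(1,keepdims=True))
    return p*[c["fx"],c["fy"]]+[c["cx"],c["cy"]]
def ray_z(c,uv,z):
    r=least_squares(lambda q:proj(c,[[q[0],q[1],z]])[0]-uv,[400,0]).x
    return np.array([*r,z])
def Rz(a): return np.array([[np.cos(a),-np.sin(a),0],[np.sin(a),np.cos(a),0],[0,0,1]])
S,C=np.sin(.576),np.cos(.576)
def Rg(a): return Rz(a)@np.array([[C,0,-S],[0,1,0],[S,0,C]])
E
cat > fit.py <<'E'
from h import *
s=np.load("scene0.npz"); d=np.load("side0.npz")
m1=lambda u,v,sc,ox,oy:(u/sc+ox-.0,v/sc+oy)
foot=[(s,(148,278),4,340,255,(-75,-55,14)),(s,(347,318),4,340,255,(-75,55,14)),(s,(103,533),4,340,255,(75,-55,14)),(s,(318,578),4,340,255,(75,55,14)),
(d,(360,448),3.529,150,205,(-75,-55,14)),(d,(208,570),3.529,150,205,(-75,55,14)),(d,(22,433),3.529,150,205,(75,55,14))]
head=[(s,(532,170),8,345,260,(26,-12,13)),(s,(637,185),8,345,260,(26,12,13)),(s,(615,278),8,345,260,(26,12,-13)),(s,(515,262),8,345,260,(26,-12,-13)),
(d,(85,253),8,195,245,(17,14,-28)),(d,(175,360),8,195,245,(-17,14,-28)),(d,(165,140),8,195,245,(17,14,26)),(d,(245,240),8,195,245,(-17,14,26)),(d,(240,75),8,195,245,(17,-14,26)),(d,(342,188),8,195,245,(-17,-14,26))]
def res(p):
    o=[]
    for c,uv,sc,ox,oy,X in foot:
        o.append(proj(c,Rz(p[2])@X+[p[0],p[1],0])[0]-m1(*uv,sc,ox,oy))
    for c,uv,sc,ox,oy,X in head:
        o.append(proj(c,Rg(p[2])@X+p[3:6])[0]-m1(*uv,sc,ox,oy))
    return np.concatenate(o)
r=least_squares(res,[550,100,0,480,100,180],loss='soft_l1')
print(r.x[:2],np.degrees(r.x[2]),r.x[3:6]);print(np.round(res(r.x).reshape(-1,2),1))
# grip in mast frame
print(Rz(-r.x[2])@(r.x[3:6]-[r.x[0],r.x[1],0]))
# magnets
for n,a,b in [("mag",(440,330),(358,440)),("big",(95,240),(192,378)),("dummy",(583,385),(610,520))]:
    A=ray_z(s,(a[0]/5+130,a[1]/5+190),14);B=ray_z(s,(b[0]/5+130,b[1]/5+190),14)
    print(n,A,B,np.linalg.norm(A-B),(A+B)/2)
E
python3 fit.py
```

```text
[671.25460985 172.56135587] -9.568544825961654 [594.57207688 184.8240897  185.92351345]
[[ 0.1 -1.4]
 [ 0.5 -0.5]
 [-0.3 -1.4]
 [ 0.8  0.2]
 [ 0.6 -2.7]
 [-0.7 -1.7]
 [-1.4 -0.4]
 [ 0.5 -0.7]
 [ 0.4  0.1]
 [ 0.1  1.3]
 [-0.4  0.6]
 [-1.7 -0.3]
 [ 0.3  1.9]
 [-3.  -1.8]
 [ 1.1  2.1]
 [ 1.  -1.9]
 [ 2.1 -0.1]]
[-77.65408546  -0.65461126 185.92351345]
mag [ 432.78386559 -255.56707039   14.        ] [ 500.76167449 -281.17953271   14.        ] 72.64282984822134 [ 466.77277004 -268.37330155   14.        ]
big [ 390.40384455 -442.43987454   14.        ] [ 471.60215686 -369.64541519   14.        ] 109.05136053014827 [ 431.0030007  -406.04264487   14.        ]
dummy [ 460.04587682 -180.18253552   14.        ] [ 535.2154859  -155.34359301   14.        ] 79.1671850812229 [ 497.63068136 -167.76306426   14.        ]
```

```bash
python3 -m pendant '[[[0,3.15,-2.45,-0.8,0],[0,3.15,-2.45,-0.8,0],[0,3.15,-2.45,-0.8,0],[0,3.15,-2.45,-0.8,0],[0,3.15,-2.45,-0.8,0],[0,3.15,-2.45,-0.8,0],[0,3.15,-2.45,-0.8,0],[0,3.15,-2.45,-0.8,0],[0,3.15,-2.45,-0.8,0],[0,3.15,-2.45,-0.8,0],[0,3.15,-2.45,-0.8,0],[0,3.15,-2.45,-0.8,0]]]'
```

```text
t: 2.05
tcp_pos: [453.4, -70.3, 301.8]
tcp_rot: [[0.917, 0.4, 0.001], [0.4, -0.917, 0.003], [0.002, -0.002, -1.0]]
contact_force: [1.6, -0.7, 0.4]
opening: 94.2
```

```bash
python3 -m pendant '[[[0,0,0,0,-7],[0,0,0,0,-7],[0,0,0,0,-7],[0,0,0,0,-7],[0,0,0,0,-7],[0,0,0,0,-7],[0,0,0,0,-7],[0,0,0,0,-7],[0,0,0,0,0]]]'; python3 -c "
from cell import monitor;import numpy as np
print(np.round(monitor.observe()['joint_positions'],1))"
```

```text
t: 2.8
tcp_pos: [457.6, -58.9, 305.2]
tcp_rot: [[0.153, 0.988, 0.008], [0.988, -0.153, 0.004], [0.006, 0.007, -1.0]]
contact_force: [0.5, -0.3, 0.4]
opening: 94.0
[-14.7  -6.6  78.7   0.4 107.4  -5.7]
```

```bash
python3 -m pendant '[[[0,0,4.1,0,0],[0,0,4.1,0,0],[0,0,4.1,0,0],[0,0,4.1,0,0],[0,0,4.1,0,0],[0,0,4.1,0,0],[0,0,4.1,0,0],[0,0,4.1,0,0],[0,0,4.1,0,0],[0,0,4.1,0,0]]]'; python3 -c "
from cell import monitor;import numpy as np
print(np.round(monitor.observe()['joint_positions'],1))"
```

```text
t: 3.63
tcp_pos: [810.5, -119.0, 270.1]
tcp_rot: [[0.186, 0.982, 0.034], [0.982, -0.186, 0.002], [0.008, 0.033, -0.999]]
contact_force: [1.3, -0.5, -1.7]
opening: 94.0
[-12.5  45.3  16.    0.6 116.9  -1.5]
```

```bash
python3 -m pendant '[[[0,0,4.1,0,0],[0,0,4.1,0,0],[0,0,4.1,0,0],[0,0,4.1,0,0]]]'; python3 -c "
from cell import monitor;import numpy as np
print(np.round(monitor.observe()['joint_positions'],1))"
```

```text
t: 3.97
tcp_pos: [872.3, -135.4, 210.6]
tcp_rot: [[0.2, 0.973, 0.119], [0.98, -0.2, -0.01], [0.014, 0.119, -0.993]]
contact_force: [0.4, 0.4, -0.3]
opening: 94.1
[-12.9  49.7  15.8   1.  107.7  -0.9]
```

```bash
python3 - <<'E'
from cell import cams
import cv2
for n in ["scene"]:
    c=cams.capture(n); cv2.imwrite(f"pics/{n}1.png",c["image"][:,:,::-1])
E
```

```text
(no output)
```

View pics/scene1.png

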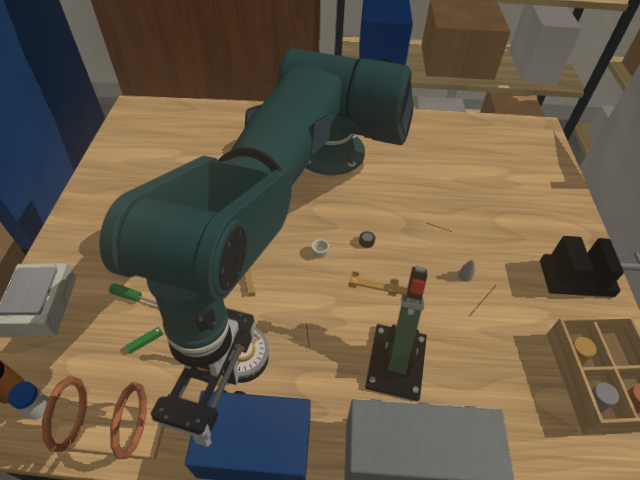

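```bash
python3 -m pendant '[[[0,0,2.8,-3,0],[0,0,2.8,-3,0],[0,0,2.8,-3,0],[0,0,2.8,-3,0]]]'; python3 -c "
from cell import monitor;import numpy as np
print(np.round(monitor.observe()['joint_positions'],1))"
```

```text
t: 4.35
tcp_pos: [865.1, -141.1, 282.4]
tcp_rot: [[0.205, 0.958, 0.202], [0.979, -0.205, -0.022], [0.02, 0.202, -0.979]]
contact_force: [-0.8, 0.1, -0.1]
opening: 93.8
[-13.6  45.1  15.7   1.6 107.6  -1. ]
```

```bash
python3 -m pendant '[[[0,0,3.5,-2,0],[0,0,3.5,-2,0],[0,0,3.5,-2,0],[0,0,3.5,-2,0],[0,0,3.5,-2,0],[0,0,3.5,-2,0]]]'; python3 -c "
from cell import monitor;import numpy as np
print(np.round(monitor.observe()['joint_positions'],1))"
```

```text
t: 4.85
tcp_pos: [878.3, -153.5, 378.7]
tcp_rot: [[0.204, 0.9, 0.384], [0.979, -0.198, -0.055], [0.027, 0.387, -0.922]]
contact_force: [-0.8, 0.1, -0.2]
opening: 94.3
[-14.5  39.5  15.7   2.5 102.1  -1.4]
```

```bash
python3 -m pendant '[[[0,0,3.5,-2,0],[0,0,3.5,-2,0],[0,0,3.5,-2,0],[0,0,3.5,-2,0],[0,0,0,0,0]]]'; python3 -c "
from cell import monitor;import numpy as np
print(np.round(monitor.observe()['joint_positions'],1))"
```

```text
t: 5.27
tcp_pos: [876.9, -159.9, 449.3]
tcp_rot: [[0.202, 0.845, 0.495], [0.979, -0.19, -0.076], [0.03, 0.5, -0.865]]
contact_force: [0.5, -0.3, 0.4]
opening: 93.4
[-15.3  35.5  15.7   3.3  98.9  -1.8]
```

```bash
python3 -m pendant '[[[0,0,3.5,-2,0],[0,0,2.5,-1.5,0],[0,0,-3,0,-2],[0,0,-3,0,0]]]'; python3 -c "
from cell import monitor;import numpy as np
print(np.round(monitor.observe()['joint_positions'],1))"
```

```text
t: 5.6
tcp_pos: [835.2, -154.8, 448.3]
tcp_rot: [[0.176, 0.822, 0.542], [0.984, -0.155, -0.085], [0.014, 0.549, -0.836]]
contact_force: [-0.5, 0.0, 0.3]
opening: 94.2
[-15.9  23.1  35.4   3.8  88.5  -4.5]
```

```bash
python3 -m pendant '[[[0,2.41,-3.28,-0.41,0],[0,2.41,-3.28,-0.41,0],[0,2.41,-3.28,-0.41,0],[0,2.41,-3.28,-0.41,0],[0,2.41,-3.28,-0.41,0],[0,2.41,-3.28,-0.41,0],[0,2.41,-3.28,-0.41,0],[0,2.41,-3.28,-0.41,0],[0,2.41,-3.28,-0.41,0],[0,2.41,-3.28,-0.41,0],[0,2.41,-3.28,-0.41,0]]]'; python3 - <<'E'
from cell import monitor,cams;import numpy as np,cv2
print(np.round(monitor.observe()['joint_positions'],1))
for n in ["wrist"]:
    c=cams.capture(n); cv2.imwrite(f"pics/{n}2.png",c["image"][:,:,::-1]); np.savez(n+"2.npz",**c)
E
```

```text
t: 6.52
tcp_pos: [554.9, 167.5, 292.3]
tcp_rot: [[0.189, 0.807, 0.56], [0.982, -0.168, -0.09], [0.021, 0.567, -0.824]]
contact_force: [0.0, 1.2, 0.3]
opening: 94.2
[ 21.1 -13.3  92.9 -17.6  70.6  33.9]
```

View pics/wrist2.png

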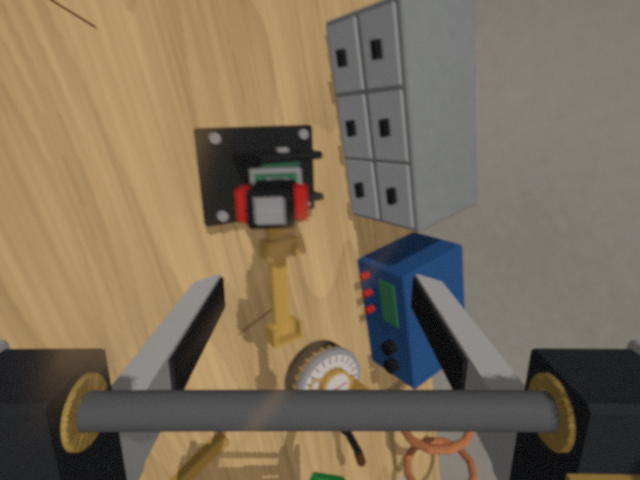

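```bash
cat >> h.py <<'E'
G0=np.array([594.57,184.82,185.92]); YAW=np.radians(-9.57)
E
python3 - <<'E'
from h import *
c=dict(np.load("wrist2.npz"))
pts={"top":[(17,14,26),(17,-14,26),(-17,-14,26),(-17,14,26)],"a":[(26,12,13),(26,-12,13)],"b":[(-26,12,13),(-26,-12,13)]}
im=c["image"][:,:,::-1].copy()
big=cv2.resize(im[150:250,190:320],(780,600),interpolation=cv2.INTER_CUBIC)
for k,P in pts.items():
    for q in proj(c,[G0+Rg(YAW)@p for p in P]):
        cv2.circle(big,(int((q[0]-190)*6),int((q[1]-150)*6)),4,(0,255,0),-1); print(k,np.round((q-[190,150])*6))
cv2.imwrite("pics/c6.png",big)
E
```

```text
top [644. 235.]
top [655. 472.]
top [364. 483.]
top [344. 245.]
a [723. 231.]
a [730. 426.]
b [285. 246.]
b [303. 442.]
```

View pics/c6.png

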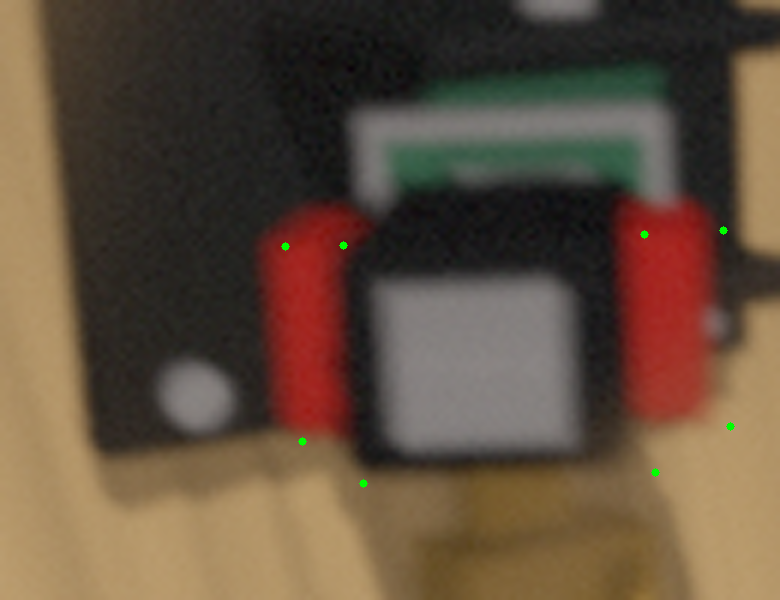

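```bash
cat > d.py <<'E'
from h import *
from cell import monitor
def st():
    o=monitor.observe(); return o,o['tcp_pos'],o['tcp_rot']
def togrip(G,off,zoff=0):
    o,p,R=st(); g=p-18.8*R[:,2]
    d=G+Rg(YAW)@[0,0,off]-g
    print("tool delta",np.round(R.T@d,1),"n",np.round(np.linalg.norm(d),1), "tilt err deg", np.round(np.degrees(np.linalg.norm(R[:,2]+Rg(YAW)[:,2])),1))
    print("twist err", np.degrees(np.arcsin(np.dot(R[:,0],Rg(YAW)[:,0]))))
E
python3 -c "
from d import *
G=G0+Rg(YAW)@[-2.4,.7,0]
togrip(G,100);togrip(G,0)"
```

```text
tool delta [ 18.6 -22.8  26.8] n 39.8 tilt err deg 1.1
twist err 1.4737128331562064
tool delta [ 17.5 -24.6 126.8] n 130.3 tilt err deg 1.1
twist err 1.4737128331562064
```

```bash
python3 -m pendant '[[[0,0.9,-1.15,0.5,-1.5],[0,0.9,-1.15,0.5,0],[0,0,0,0.5,0],[0,0,0,0,0]]]'; python3 -c "
from d import *
G=G0+Rg(YAW)@[-2.4,.7,0]
togrip(G,0)
from cell import cams
c=cams.capture('wrist'); cv2.imwrite('pics/wrist3.png',c['image'][:,:,::-1]); np.savez('wrist3.npz',**c)
"
```

```text
t: 6.9
tcp_pos: [539.3, 199.9, 264.2]
tcp_rot: [[0.148, 0.817, 0.558], [0.989, -0.128, -0.074], [0.011, 0.563, -0.827]]
contact_force: [0.0, -0.2, -1.0]
opening: 93.8
tool delta [ -6.9   0.6 115.4] n 115.6 tilt err deg 1.7
twist err -0.5573211713675267
```

View pics/wrist3.png

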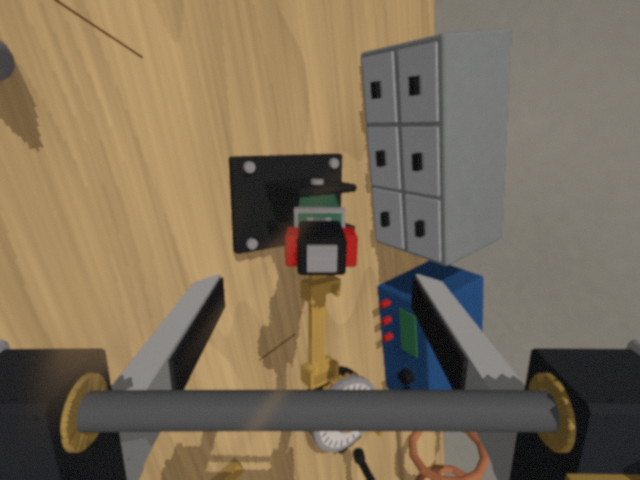

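```bash
python3 -m pendant '[[[0,-0.35,0,2.2,0],[0,-0.35,0,2.2,0],[0,0,0,2.2,0],[0,0,0,1.5,0],[0,0,0,0,0]]]'; python3 -c "
from d import *
G=G0+Rg(YAW)@[-2.4,.7,0]
togrip(G,0)
from cell import cams
for n in ['wrist','side']:
  c=cams.capture(n); cv2.imwrite(f'pics/{n}4.png',c['image'][:,:,::-1]); np.savez(f'{n}4.npz',**c)
"
```

```text
t: 7.37
tcp_pos: [592.4, 182.4, 206.3]
tcp_rot: [[0.155, 0.807, 0.57], [0.988, -0.137, -0.074], [0.019, 0.575, -0.818]]
contact_force: [-0.6, -1.0, -0.1]
opening: 94.0
tool delta [  3.1 -12.7  36.5] n 38.7 tilt err deg 2.4
twist err 0.0313927776338287
```

View pics/wrist4.png

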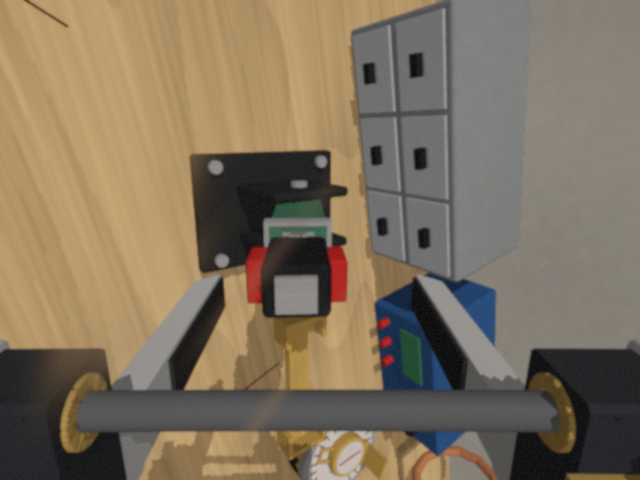

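View pics/side4.png

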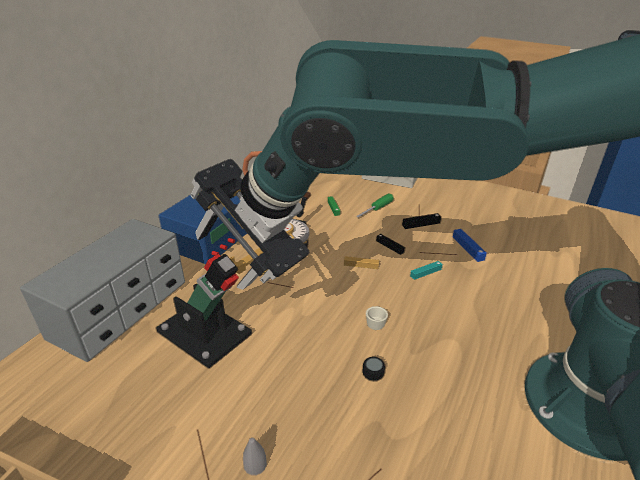

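```bash
python3 -m pendant '[[[0,0.15,-0.7,0,0],[0,0.1,-0.6,0.5,0],[0,0,0,0,0]]]'; python3 -c "
from d import *
G=G0+Rg(YAW)@[-2.4,.7,0]
togrip(G,0)
"
```

```text
t: 7.72
tcp_pos: [586.3, 187.1, 202.5]
tcp_rot: [[0.156, 0.8, 0.579], [0.988, -0.141, -0.071], [0.025, 0.583, -0.812]]
contact_force: [0.1, -0.7, -0.2]
opening: 94.2
tool delta [-0.7 -5.1 37.2] n 37.5 tilt err deg 3.1
twist err 0.26015315974315845
```

```bash
python3 -m pendant '[[[0,0,-0.6,1.5,0],[0,0,-0.4,1.5,0],[0,0,0,0.3,0]]]'; python3 -c "
from d import *
G=G0+Rg(YAW)@[-2.4,.7,0]
togrip(G,0)
from cell import cams
for n in ['wrist']:
  c=cams.capture(n); cv2.imwrite(f'pics/{n}5.png',c['image'][:,:,::-1]); np.savez(f'{n}5.npz',**c)
"
```

```text
t: 7.97
tcp_pos: [598.1, 188.4, 174.5]
tcp_rot: [[0.152, 0.796, 0.586], [0.988, -0.14, -0.066], [0.029, 0.589, -0.807]]
contact_force: [-0.7, 0.0, -0.8]
opening: 94.2
tool delta [-3.   2.   7.7] n 8.5 tilt err deg 3.6
twist err 0.23532471033900682
```

View pics/wrist5.png

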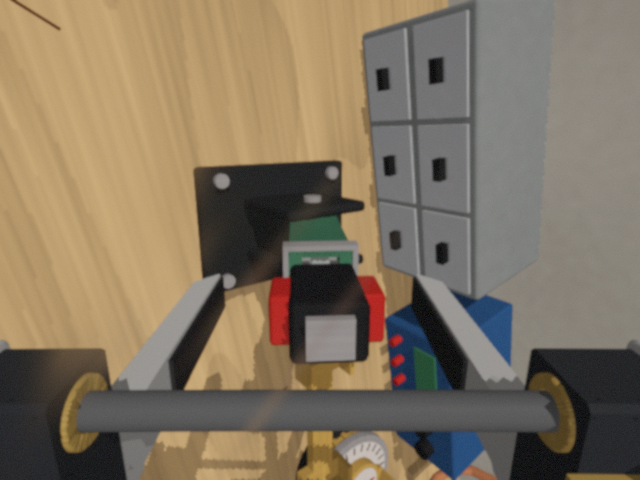

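```bash
python3 - <<'E'
from h import *
c=dict(np.load("wrist5.npz"))
G=G0+Rg(YAW)@[-2.4,.7,0]
im=c["image"][:,:,::-1].copy()
big=cv2.resize(im[230:380,240:420],(720,600),interpolation=cv2.INTER_CUBIC)
pts=[(17,14,26),(17,-14,26),(-17,-14,26),(-17,14,26),(26,12,13),(26,-12,13),(-26,12,13),(-26,-12,13)]
for q in proj(c,[G+Rg(YAW)@p for p in pts]):
        cv2.circle(big,(int((q[0]-240)*4),int((q[1]-230)*4)),4,(0,255,0),-1)
cv2.imwrite("pics/c7.png",big)
E
```

```text
(no output)
```

View pics/c7.png

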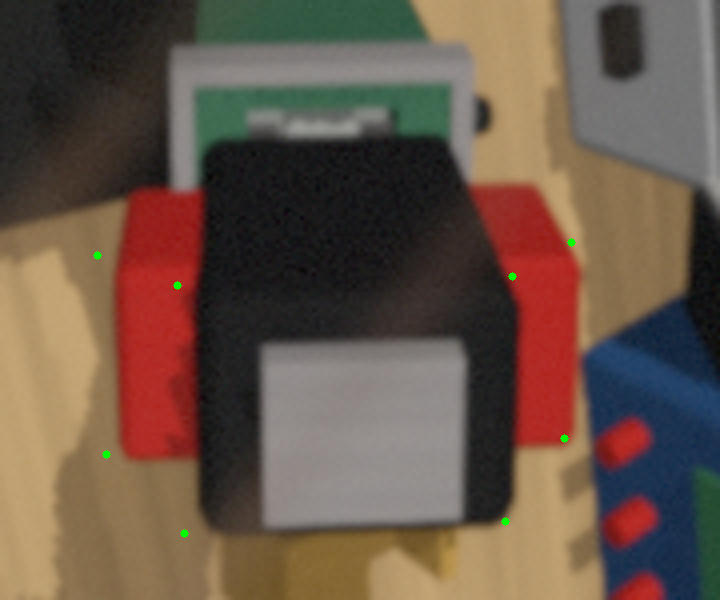

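```bash
python3 -m pendant '[[[0,-0.3,0.25,0.9,0],[0,0,0,0,0]]]'; python3 -c "
from d import *
G=G0+Rg(YAW)@[-1.0,.7,-1]
togrip(G,0)
"
```

```text
t: 8.18
tcp_pos: [605.6, 185.1, 170.6]
tcp_rot: [[0.151, 0.794, 0.589], [0.988, -0.139, -0.065], [0.03, 0.591, -0.806]]
contact_force: [-0.3, 0.0, -0.9]
opening: 94.0
tool delta [-0.8 -0.7  0.9] n 1.4 tilt err deg 3.8
twist err 0.18763694899685618
```

```bash
python3 -m pendant '[[[170,0,0,0,0],[170,0,0,0,0],[170,0,0,0,0],[170,0,0,0,0],[170,0,0,0,0],[170,0,0,0,0],[170,0,0,0,0],[170,0,0,0,0]]]'; python3 -c "
from d import *
G=G0+Rg(YAW)@[-1.0,.7,-1]
togrip(G,0)
"
```

```text
t: 8.85
tcp_pos: [604.7, 185.6, 172.2]
tcp_rot: [[0.151, 0.795, 0.588], [0.988, -0.141, -0.064], [0.033, 0.59, -0.807]]
contact_force: [-0.6, 0.3, -0.2]
opening: 44.5
tool delta [-1.2 -0.9  2.8] n 3.2 tilt err deg 3.8
twist err 0.30133624957179667
```

```bash
python3 -m pendant '[[[200,0,0,0,0],[200,0,0,0,0],[200,0,0,0,0],[200,0,0,0,0]]]'; python3 -c "
from d import *
G=G0+Rg(YAW)@[-1.0,.7,-1]
togrip(G,0)
"
```

```text
t: 9.18
tcp_pos: [604.3, 185.7, 171.7]
tcp_rot: [[0.152, 0.796, 0.586], [0.988, -0.141, -0.064], [0.032, 0.589, -0.808]]
contact_force: [0.0, -0.2, 0.5]
opening: 35.6
tool delta [-1.2 -0.3  2.7] n 3.0 tilt err deg 3.7
twist err 0.29791530665706617
```

```bash
python3 -m pendant '[[[200,0.05,0.08,-1.5,0],[200,0.05,0.08,-1.5,0],[200,0.05,0.08,-1.5,0],[200,0.05,0.08,-1.5,0]]]'; python3 -c "
from d import *
G=G0+Rg(YAW)@[-1.0,.7,-1]
togrip(G,90)
"
```

```text
t: 9.52
tcp_pos: [574.5, 190.8, 218.1]
tcp_rot: [[0.151, 0.796, 0.586], [0.988, -0.141, -0.064], [0.032, 0.589, -0.808]]
contact_force: [7.5, 1.3, -4.2]
opening: 35.9
tool delta [ -0.1   1.6 -31.9] n 32.0 tilt err deg 3.7
twist err 0.2613710151232245
```

```bash
python3 -m pendant '[[[200,0.04,0.07,-1.2,0],[200,0.04,0.07,-1.2,0],[200,0.04,0.07,-1.0,0],[200,0,0,-0.6,0],[200,0,0,-0.4,0]]]'; python3 -c "
from d import *
G=G0+Rg(YAW)@[-1.0,.7,-1]
togrip(G,90)
from cell import cams
for n in ['scene','side']:
  c=cams.capture(n); cv2.imwrite(f'pics/{n}6.png',c['image'][:,:,::-1]); np.savez(f'{n}6.npz',**c)
"
```

```text
t: 9.93
tcp_pos: [553.9, 194.0, 249.9]
tcp_rot: [[0.15, 0.795, 0.587], [0.988, -0.139, -0.065], [0.03, 0.59, -0.807]]
contact_force: [39.2, 0.7, -24.9]
opening: 35.5
tool delta [-1.2 -0.2  6.1] n 6.2 tilt err deg 3.7
twist err 0.15883505540803128
```

View pics/scene6.png

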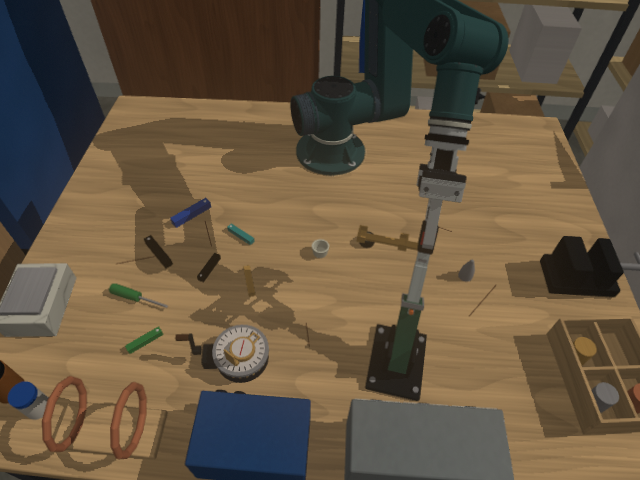

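```bash
python3 - <<'E'
import cv2,numpy as np
a=np.load("scene6.npz")["image"][:,:,::-1]
cv2.imwrite("pics/c8.png",cv2.resize(a[210:350,340:480],(600,600),interpolation=cv2.INTER_CUBIC))
E
```

```text
(no output)
```

View pics/c8.png

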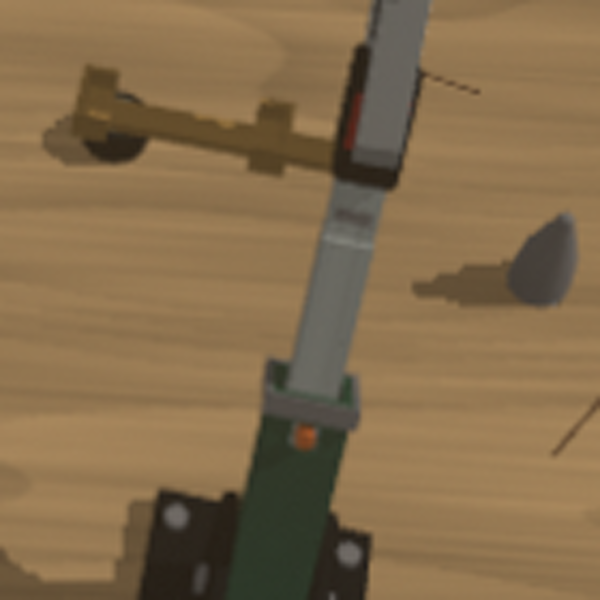

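```bash
python3 -m pendant '[[[200,0,0,0,0],[120,0,0,0,0],[60,0,0,0,0],[0,0,0,0,0],[0,0,0,0,0],[0,0,0,0,0],[0,0,0,0,0],[0,0,0,0,0]]]'
```

```text
t: 10.7
tcp_pos: [556.3, 193.6, 251.4]
tcp_rot: [[0.151, 0.792, 0.592], [0.988, -0.139, -0.066], [0.03, 0.594, -0.804]]
contact_force: [-0.4, -0.7, -0.0]
opening: 78.9
```

```bash
python3 -m pendant '[[[0,0,0,-4,0],[0,0,0,-4,0],[0,0,0,-4,0]]]';  python3 -c "
from d import *
from cell import cams
print(np.round(monitor.observe()['joint_positions'],1))
for n in ['scene','side']:
  c=cams.capture(n); cv2.imwrite(f'pics/{n}7.png',c['image'][:,:,::-1]); np.savez(f'{n}7.npz',**c)
a=np.load('scene7.npz')['image'][:,:,::-1]
cv2.imwrite('pics/c9.png',cv2.resize(a[210:350,340:480],(600,600),interpolation=cv2.INTER_CUBIC))
"
```

```text
t: 10.95
tcp_pos: [482.9, 198.6, 338.2]
tcp_rot: [[0.156, 0.803, 0.575], [0.988, -0.137, -0.077], [0.017, 0.58, -0.814]]
contact_force: [0.2, 0.5, 1.1]
opening: 93.6
[ 29.7 -19.7  92.9 -21.1  78.1  38.1]
```

View pics/c9.png

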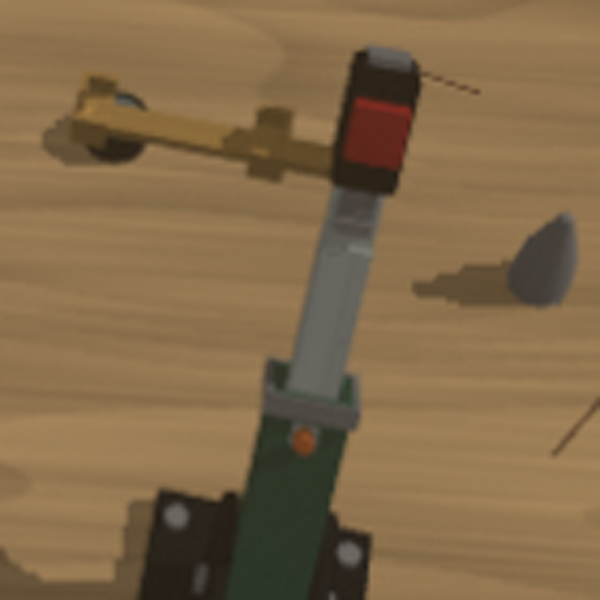

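View pics/side7.png

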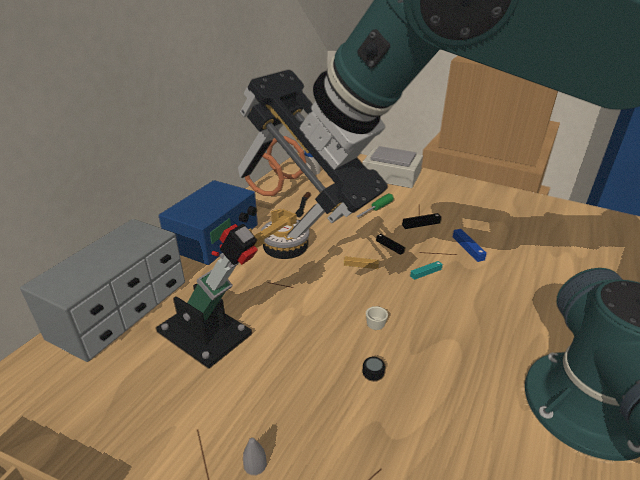

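```bash
python3 -m pendant '[[[0,-3.95,-1.08,-0.71,0],[0,-3.95,-1.08,-0.71,0],[0,-3.95,-1.08,-0.71,0],[0,-3.95,-1.08,-0.71,0],[0,-3.95,-1.08,-0.71,0],[0,-3.95,-1.08,-0.71,0],[0,-3.95,-1.08,-0.71,0]]]';  python3 -c "
from d import *
from cell import cams
print(np.round(monitor.observe()['joint_positions'],1))
"
```

```text
t: 11.63
tcp_pos: [387.2, -36.7, 338.7]
tcp_rot: [[0.131, 0.812, 0.569], [0.991, -0.119, -0.059], [0.02, 0.571, -0.82]]
contact_force: [-0.6, 0.0, -0.3]
opening: 93.8
[-22.4 -43.4 105.2   9.4  84.5 -12.6]
```

```bash
python3 -m pendant '[[[0,0,-3.3,-2.2,0],[0,0,-3.3,-2.2,0],[0,0,-3.3,-2.2,0]]]';  python3 -c "
from d import *
from cell import cams
print(np.round(monitor.observe()['joint_positions'],1))
"
```

```text
t: 11.88
tcp_pos: [346.8, -43.4, 361.4]
tcp_rot: [[0.18, 0.853, 0.489], [0.984, -0.163, -0.077], [0.014, 0.495, -0.869]]
contact_force: [-0.3, 0.9, 0.2]
opening: 94.3
[-24.1 -43.3 100.4   7.4  94.  -11.1]
```

```bash
python3 -m pendant '[[[0,0,-3.6,-1.8,0],[0,0,-3.6,-1.8,0],[0,0,-3.6,-1.6,0],[0,0,-3.8,-1.4,0]]]';  python3 -c "
from d import *
from cell import cams
print(np.round(monitor.observe()['joint_positions'],1))
"
```

```text
t: 12.22
tcp_pos: [288.3, -18.0, 398.8]
tcp_rot: [[0.205, 0.898, 0.389], [0.979, -0.187, -0.086], [-0.005, 0.399, -0.917]]
contact_force: [0.5, 1.0, -0.3]
opening: 93.5
[-17.3 -43.3  93.7   2.  106.2  -4.5]
```

```bash
python3 -m pendant '[[[0,0,-4.1,0,0],[0,0,-4.1,0,0],[0,0,-4.1,0,0],[0,0,-4.1,0,0]]]';  python3 -c "
from d import *
from cell import cams
print(np.round(monitor.observe()['joint_positions'],1))
"
```

```text
t: 12.55
tcp_pos: [230.9, 43.4, 391.0]
tcp_rot: [[0.239, 0.922, 0.305], [0.97, -0.21, -0.124], [-0.05, 0.326, -0.944]]
contact_force: [-0.3, 0.2, -0.0]
opening: 94.0
[ 13.1 -43.3  93.5 -11.9 113.5  20.1]
```

```bash
python3 -m pendant '[[[0,-3.3,2.0,1.4,0],[0,-3.3,2.0,1.4,0],[0,-3.3,2.0,1.4,0],[0,-3.3,2.0,1.4,0]]]';  python3 -c "
from d import *
from cell import cams
print(np.round(monitor.observe()['joint_positions'],1))
"
```

```text
t: 12.88
tcp_pos: [298.9, -26.6, 376.2]
tcp_rot: [[0.026, 0.944, 0.328], [0.999, -0.009, -0.053], [-0.047, 0.329, -0.943]]
contact_force: [0.5, 1.2, 0.4]
opening: 93.6
[-20.5 -40.1  94.3   3.9 106.7 -17.7]
```

```bash
python3 -m pendant '[[[0,-0.2,-3.8,-1.0,0],[0,-0.2,-3.8,-1.0,0],[0,-0.2,-3.8,-1.0,0],[0,-0.2,-3.9,-0.7,0],[0,-0.2,-3.9,-0.7,0]]]';  python3 -c "
from d import *
from cell import cams
print(np.round(monitor.observe()['joint_positions'],1))
"
```

```text
t: 13.3
tcp_pos: [199.7, -58.5, 406.2]
tcp_rot: [[0.013, 0.978, 0.208], [1.0, -0.009, -0.019], [-0.017, 0.208, -0.978]]
contact_force: [-0.1, -0.3, -0.1]
opening: 94.0
[-46.6 -43.3  90.    9.6 123.9 -40. ]
```

```bash
python3 -c "
from d import *
from cell import cams
for n in ['side']:
  c=cams.capture(n); cv2.imwrite(f'pics/{n}8.png',c['image'][:,:,::-1]); np.savez(f'{n}8.npz',**c)
"
```

```text
(no output)
```

View pics/side8.png

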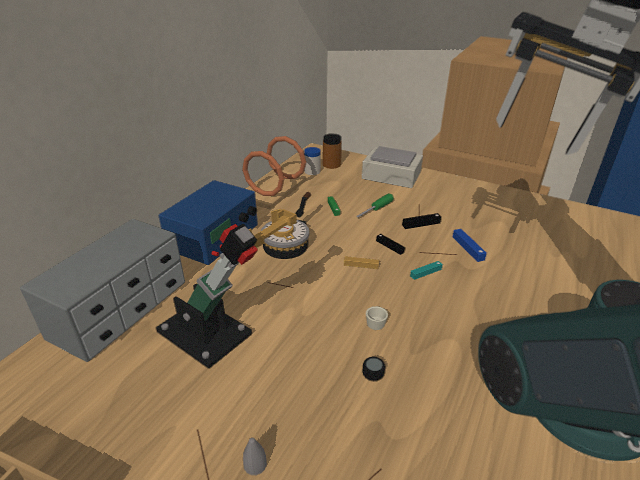

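```bash
python3 -c "
from h import *
c=dict(np.load('side8.npz'))
for z in (0,100,200,300,400): print(z,proj(c,[[0,0,z],[100,0,z],[0,100,z],[0,-100,z]]).round().tolist())
c=dict(np.load('scene0.npz'))
for z in (0,100,200,300,400): print(z,proj(c,[[0,0,z],[100,0,z],[0,100,z],[0,-100,z]]).round().tolist())
# FK fit from logs
"
```

```text
0 [[589.0, 403.0], [528.0, 381.0], [586.0, 452.0], [592.0, 363.0]]
100 [[611.0, 363.0], [544.0, 341.0], [610.0, 412.0], [612.0, 323.0]]
200 [[636.0, 316.0], [563.0, 294.0], [638.0, 363.0], [635.0, 277.0]]
300 [[666.0, 260.0], [584.0, 239.0], [672.0, 305.0], [661.0, 224.0]]
400 [[701.0, 192.0], [610.0, 174.0], [713.0, 232.0], [691.0, 161.0]]
0 [[331.0, 152.0], [329.0, 174.0], [364.0, 153.0], [298.0, 150.0]]
100 [[332.0, 124.0], [330.0, 147.0], [367.0, 126.0], [297.0, 122.0]]
200 [[334.0, 94.0], [332.0, 116.0], [371.0, 95.0], [297.0, 92.0]]
300 [[335.0, 59.0], [334.0, 80.0], [375.0, 61.0], [296.0, 57.0]]
400 [[337.0, 20.0], [336.0, 40.0], [380.0, 22.0], [295.0, 18.0]]
```

```bash
python3 -m pendant '[[[0,0,-3.9,-1.0,0],[0,0,-3.9,-1.0,0],[0,0,-3.9,-1.0,0]]]';  python3 -c "
from d import *
from cell import cams
print(np.round(monitor.observe()['joint_positions'],1))
"
```

```text
t: 13.6
tcp_pos: [143.1, -84.4, 436.4]
tcp_rot: [[0.008, 0.985, 0.175], [1.0, -0.008, -0.003], [-0.001, 0.175, -0.985]]
contact_force: [-0.3, -0.3, 0.2]
opening: 94.0
[-74.6 -43.3  85.6  13.6 134.1 -64.4]
```

```bash
python3 -m pendant '[[[0,1.8,1.8,2.0,0],[0,1.8,1.8,2.85,0],[0,1.8,1.8,2.85,0],[0,1.8,1.8,2.85,0],[0,1.8,1.8,2.85,0],[0,1.8,1.8,2.85,0],[0,1.8,1.8,2.85,0],[0,1.8,1.8,2.85,0]]]';  python3 -c "
from d import *
from cell import cams
print(np.round(monitor.observe()['joint_positions'],1))
"
```

```text
t: 14.27
tcp_pos: [326.8, -21.4, 255.7]
tcp_rot: [[0.218, 0.958, 0.183], [0.976, -0.211, -0.059], [-0.018, 0.192, -0.981]]
contact_force: [1.1, -1.2, 0.6]
opening: 94.0
[-12.6 -33.6 103.9  -1.   98.6  -0.3]
```

```bash
python3 -m pendant '[[[0,-0.3,-4.0,-0.3,0],[0,-0.3,-4.0,-0.3,0],[0,-0.3,-4.0,-0.3,0],[0,-0.3,-4.0,-0.3,0]]]';  python3 -c "
from d import *
from cell import cams
print(np.round(monitor.observe()['joint_positions'],1))
"
```

```text
t: 14.6
tcp_pos: [223.8, 11.0, 228.1]
tcp_rot: [[0.207, 0.976, 0.072], [0.978, -0.204, -0.049], [-0.033, 0.081, -0.996]]
contact_force: [0.6, 0.6, 0.2]
opening: 94.1
[ -8.3 -43.3 110.8  -2.3 108.    2.8]
```

```bash
python3 -m pendant '[[[0,-0.8,-3.9,-0.3,0],[0,-0.8,-3.9,-0.3,0]]]';  python3 -c "
from d import *
from cell import cams
print(np.round(monitor.observe()['joint_positions'],1))
for n in ['side']:
  c=cams.capture(n); cv2.imwrite(f'pics/{n}9.png',c['image'][:,:,::-1]); np.savez(f'{n}9.npz',**c)
"
```

```text
t: 14.77
tcp_pos: [198.1, 23.9, 238.8]
tcp_rot: [[0.207, 0.978, 0.014], [0.977, -0.206, -0.06], [-0.056, 0.026, -0.998]]
contact_force: [-0.2, -0.1, -0.5]
opening: 93.6
[ -3.4 -43.3 109.5  -3.7 112.7   7.1]
```

View pics/side9.png

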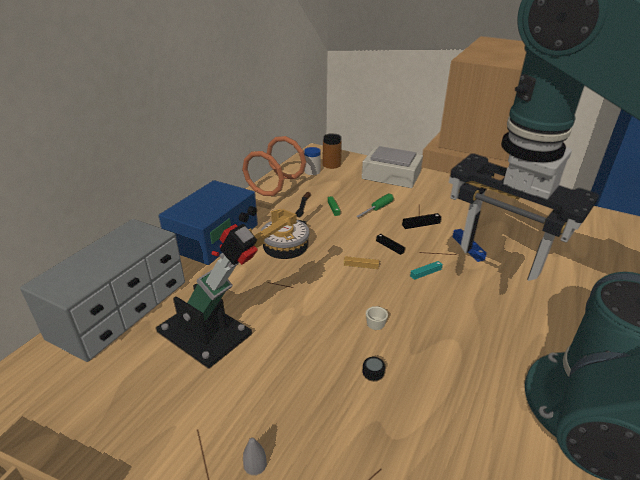

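```bash
python3 -m pendant '[[[0,-3.4,-0.1,0.3,0],[0,-3.4,-0.1,0.3,0],[0,-3.4,-0.4,0.3,0],[0,-3.4,-0.4,0.3,0],[0,-3.4,-0.4,0.3,0],[0,-3.4,-0.4,0.3,0],[0,-3.4,-0.5,0.3,0],[0,-3.4,-0.5,0.3,0]]]';  python3 -c "
from d import *
from cell import cams
print(np.round(monitor.observe()['joint_positions'],1))
"
```

```text
t: 15.48
tcp_pos: [146.1, -241.7, 234.1]
tcp_rot: [[0.152, 0.988, 0.017], [0.986, -0.15, -0.072], [-0.068, 0.028, -0.997]]
contact_force: [1.0, -0.4, 0.4]
opening: 94.3
[-69.8 -34.5 106.2  -0.5 104.1 -61.2]
```

```bash
python3 -m pendant '[[[0,3.7,-1.6,-0.3,0],[0,3.7,-1.6,-0.3,0],[0,3.7,-1.6,-0.3,0]]]';  python3 -c "
from d import *
from cell import cams
print(np.round(monitor.observe()['joint_positions'],1))
"
```

```text
t: 15.73
tcp_pos: [129.6, -152.8, 228.5]
tcp_rot: [[0.182, 0.983, -0.02], [0.983, -0.182, -0.017], [-0.02, -0.016, -1.0]]
contact_force: [1.1, -0.7, 0.1]
opening: 93.7
[-63.5 -43.2 110.6  -1.6 112.3 -53.6]
```

```bash
python3 -m pendant '[[[40,0,2,0,0],[100,0,2,0,-7],[100,0,0,0,-7],[100,0,0,0,-7],[100,0,0,0,-7],[100,0,0,0,-7],[100,0,0,0,-7],[100,0,0,0,-7],[100,0,0,0,-7],[100,0,0,0,-7],[100,0,0,0,-7],[100,0,0,0,-7]]]';  python3 -c "
from d import *
o,p,R=st()
print(np.round(o['joint_positions'],1))
print('delta',np.round(R.T@(np.array([466,-268,170])-p)))
"
```

```text
t: 16.73
tcp_pos: [175.8, -165.0, 221.4]
tcp_rot: [[-0.927, 0.374, -0.013], [0.374, 0.927, -0.032], [0.0, -0.034, -0.999]]
contact_force: [0.1, 0.1, 1.1]
opening: 56.8
[ -54.3  -37.9  109.2   -1.7  107.6 -122.9]
delta [-308.   15.   51.]
```

```bash
python3 -m pendant '[[[100,-3.85,0.2,0.6,0],[100,-3.85,0.2,0.6,0],[100,-3.85,0.2,0.6,0],[100,-3.85,0.2,0.6,0],[100,-3.85,0.2,0.6,0],[100,-3.85,0.2,0.6,0],[100,-3.85,0.2,0.6,0]]]';  python3 -c "
from d import *
from cell import cams
o,p,R=st()
print(np.round(o['joint_positions'],1))
print('delta',np.round(R.T@(np.array([466,-268,170])-p)))
c=cams.capture('wrist'); cv2.imwrite('pics/wrist10.png',c['image'][:,:,::-1]); np.savez('wrist10.npz',**c)
"
```

```text
t: 17.32
tcp_pos: [441.7, -260.8, 181.7]
tcp_rot: [[-0.927, 0.375, 0.003], [0.375, 0.925, -0.056], [-0.024, -0.05, -0.998]]
contact_force: [-0.0, -0.5, 1.0]
opening: 57.3
[ -35.2   -0.8   87.2   -2.5   91.5 -103.2]
delta [-25.   3.  12.]
```

View pics/wrist10.png

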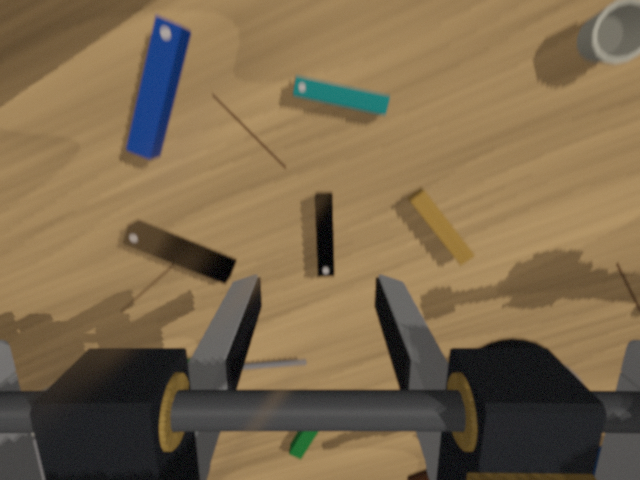

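```bash
python3 - <<'E'
from h import *
c=dict(np.load("wrist10.npz")); im=c["image"][:,:,::-1]
cv2.imwrite("pics/c11.png",cv2.convertScaleAbs(cv2.resize(im[180:290,275:375],(545,600),interpolation=cv2.INTER_CUBIC),alpha=2.5,beta=20))
E
```

```text
(no output)
```

View pics/c11.png

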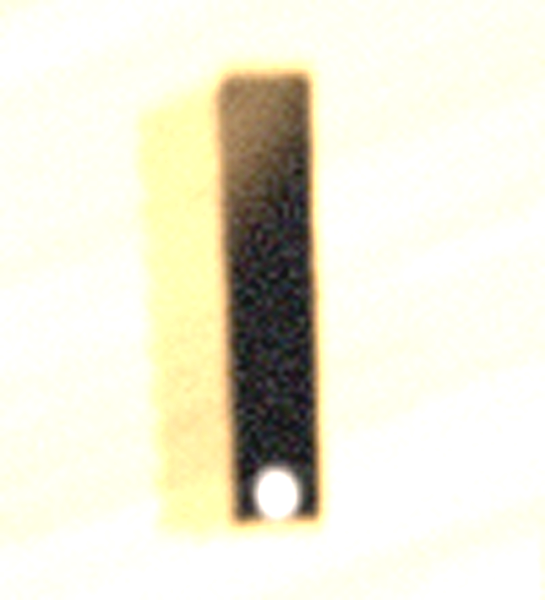

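```bash
python3 - <<'E'
from h import *
c=dict(np.load("wrist10.npz"))
q=[ray_z(c,np.array(p)/5.45+[275,180],16) for p in [(222,76),(308,76),(318,518),(236,518)]]
q=np.array(q);print(q.round(1))
d=(q[2]+q[3]-q[0]-q[1])/2; print("len",np.linalg.norm(d),"head",np.degrees(np.arctan2(d[1],d[0])),"c",q.mean(0), np.linalg.norm(q[0]-q[1]))
M=q.mean(0);M[2]=8
from cell import monitor
o=monitor.observe();p=o['tcp_pos'];R=o['tcp_rot'];print("yhead",np.degrees(np.arctan2(R[1,1],R[0,1])),"g delta",(R.T@(M-(p-18.8*R[:,2]))).round(1))
E
```

```text
[[ 423.1 -265.2   16. ]
 [ 428.2 -252.    16. ]
 [ 502.4 -279.2   16. ]
 [ 497.2 -292.7   16. ]]
len 79.04608773042968 head -20.26042310287546 c [ 462.72393763 -272.26377018   16.        ] 14.173417362936306
yhead 68.00172844966144 g delta [-14.8   4.9 187.1]
```

```bash
python3 -m pendant '[[[100,-0.8,0.25,3.5,-1.7],[100,-0.7,0.25,3.5,0],[100,0,0,3.5,0],[100,0,0,2.5,0],[100,0,0,0,0]]]';  cat > mg.py <<'E'
from d import *
M=np.array([462.7,-272.3,8])
o,p,R=st();T=np.array([M[0],M[1],3.0])
print("yhead",np.degrees(np.arctan2(R[1,1],R[0,1])),"tip delta",(R.T@(T-p)).round(1))
E
python3 mg.py
```

```text
t: 17.78
tcp_pos: [468.9, -272.0, 38.1]
tcp_rot: [[-0.94, 0.341, 0.003], [0.34, 0.939, -0.054], [-0.021, -0.049, -0.999]]
contact_force: [-1.2, 0.5, -1.1]
opening: 57.2
yhead 70.0432899370744 tip delta [ 6.4 -0.7 35. ]
```

```bash
python3 -m pendant '[[[100,0.6,-0.1,1.7,0],[100,0.1,0,1.4,0],[100,0,0,0,0]]]'; python3 mg.py
```

```text
t: 18.03
tcp_pos: [462.0, -272.1, 5.8]
tcp_rot: [[-0.94, 0.34, 0.003], [0.34, 0.939, -0.054], [-0.022, -0.05, -0.999]]
contact_force: [-1.0, 0.1, 0.2]
opening: 57.0
yhead 70.08178195426676 tip delta [-0.6  0.2  2.8]
```

```bash
python3 -m pendant '[[[100,0,0,0.2,0],[255,0,0,0,0],[255,0,0,0,0],[255,0,0,0,0],[255,0,0,0,0],[255,0,0,0,0],[255,0,0,0,0],[255,0,0,0,0],[255,0,0,0,0]]]'; python3 mg.py
```

```text
t: 18.78
tcp_pos: [467.2, -275.5, 13.1]
tcp_rot: [[-0.94, 0.341, 0.017], [0.339, 0.939, -0.064], [-0.037, -0.054, -0.998]]
contact_force: [-0.6, 1.2, -1.3]
opening: 15.3
yhead 70.0524849599681 tip delta [5.7 2.  9.8]
```

```bash
python3 -c "
from d import *
from cell import cams
for n in ['wrist','side']:
  c=cams.capture(n); cv2.imwrite(f'pics/{n}12.png',c['image'][:,:,::-1]); np.savez(f'{n}12.npz',**c)
im=c['image'][:,:,::-1]; cv2.imwrite('pics/c12.png',cv2.resize(im[190:290,330:480],(750,500),interpolation=cv2.INTER_CUBIC))
o=st()[0];print(o['tcp_pos'],o['contact_force'])
"
```

```text
[ 467.17297165 -275.49533505   13.02392346] [-0.15695199  0.20789915  1.02815021]
```

View pics/wrist12.png

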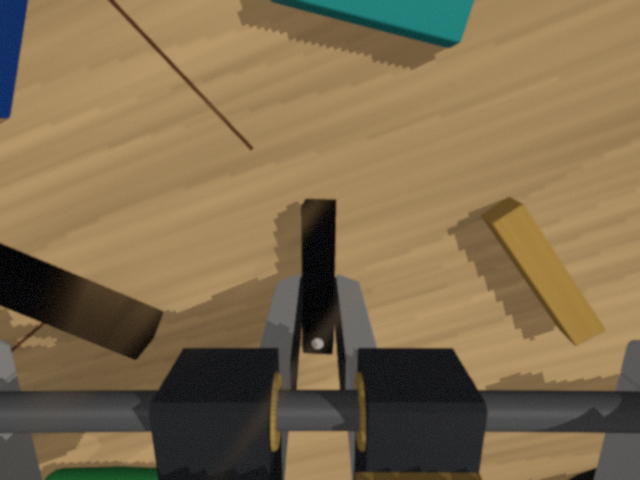

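View pics/c12.png

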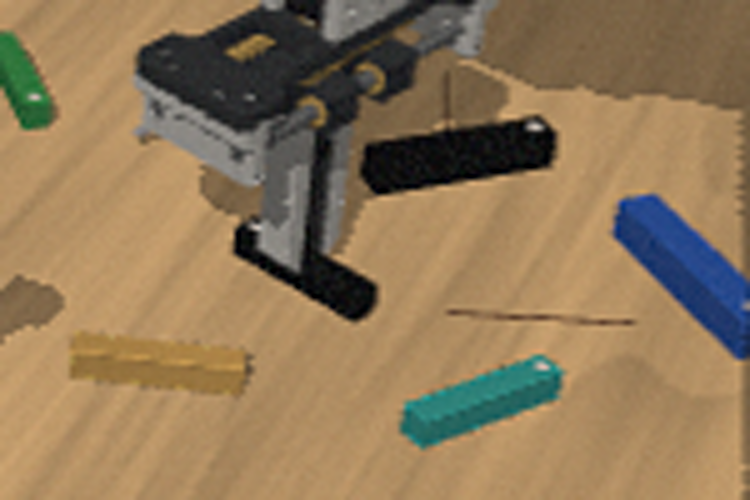

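```bash
python3 -m pendant '[[[255,0,0,-0.5,0],[255,0,0,-0.6,0],[255,0,0,0,0]]]'; python3 -c "
from d import *
from cell import cams
for n in ['wrist','side']:
  c=cams.capture(n); cv2.imwrite(f'pics/{n}13.png',c['image'][:,:,::-1]); np.savez(f'{n}13.npz',**c)
im=c['image'][:,:,::-1]; cv2.imwrite('pics/c13.png',cv2.resize(im[190:290,330:480],(750,500),interpolation=cv2.INTER_CUBIC))
o=st()[0];print(o['tcp_pos'],o['contact_force'])
"
```

```text
t: 19.13
tcp_pos: [466.1, -274.2, 23.7]
tcp_rot: [[-0.94, 0.341, 0.014], [0.339, 0.939, -0.062], [-0.035, -0.054, -0.998]]
contact_force: [-0.5, -0.5, -1.3]
opening: 15.1
[ 465.68616985 -273.92972499   22.83615394] [ 0.81916652  1.38077301 -1.71308125]
```

View pics/c13.png

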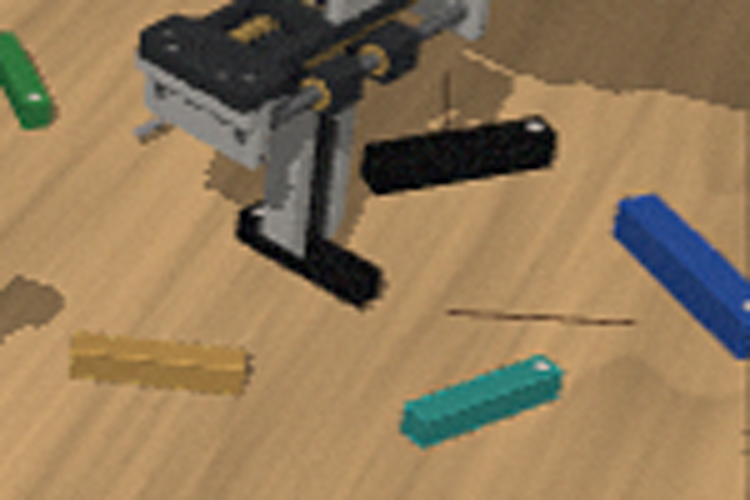

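View pics/wrist13.png

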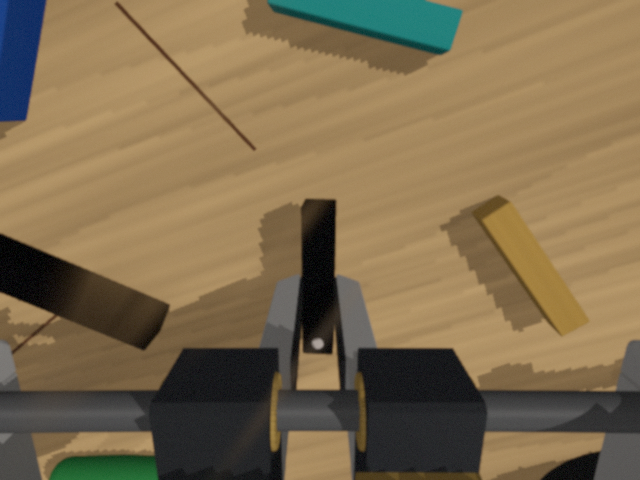

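```bash
cp pics/wrist13.png /tmp/; python3 - <<'E'
from h import *
c=dict(np.load("wrist13.npz")); im=c["image"][:,:,::-1]
cv2.imwrite("pics/c14.png",cv2.convertScaleAbs(cv2.resize(im[190:365,260:380],(480,700)[:2],interpolation=cv2.INTER_CUBIC)[:,:][:600],alpha=3,beta=20))
cv2.imwrite("pics/c14.png",cv2.convertScaleAbs(cv2.resize(im[190:365,260:380],(411,600),interpolation=cv2.INTER_CUBIC),alpha=3,beta=20))
from cell import monitor
o=monitor.observe();p=o['tcp_pos'];R=o['tcp_rot']
def rt(uv,zt):
    r=least_squares(lambda q:proj(c,[p+R@[q[0],q[1],zt]])[0]-uv,[0,0]).x
    return r
for zt in (-16,-13,-11,-9,-6):
    print(zt,[rt(u,zt).round(1).tolist() for u in [(302,200),(336,200),(304,352),(333,352)]])
E
```

```text
-16 [[49.5, -7.9], [49.5, 6.7], [-25.2, -7.8], [-25.2, 6.2]]
-13 [[48.9, -8.0], [48.9, 6.8], [-27.1, -7.9], [-27.1, 6.4]]
-11 [[48.5, -8.1], [48.5, 6.9], [-28.4, -8.0], [-28.4, 6.5]]
-9 [[48.1, -8.2], [48.1, 7.0], [-29.8, -8.1], [-29.7, 6.6]]
-6 [[47.5, -8.3], [47.5, 7.2], [-31.7, -8.2], [-31.7, 6.7]]
```

View pics/c14.png

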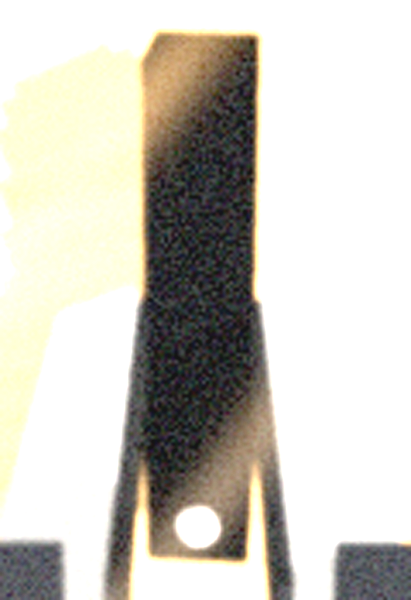

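```bash
python3 - <<'E'
from h import *
c=dict(np.load("wrist13.npz"))
from cell import monitor
o=monitor.observe();p=o['tcp_pos'];R=o['tcp_rot']
C=-c["R"].T@c["t"]; print("cam in tool",R.T@(C-p))
def rt(uv,zt):
    return least_squares(lambda q:proj(c,[p+R@[q[0],q[1],zt]])[0]-uv,[0,0]).x
for zt in (-13,-11,-9,-7,-5,-3,0):
    print(zt,rt((319,209),zt).round(1),rt((319,352),zt).round(1),"bottom far",rt((319,199.5),zt+16).round(1))
E
```

```text
cam in tool [  82.36540633   -1.22340455 -180.28652679]
-13 [44.9 -0.6] [-27.1  -0.5] bottom far [46.  -0.5]
-11 [44.4 -0.6] [-28.4  -0.5] bottom far [45.6 -0.5]
-9 [44.  -0.6] [-29.8  -0.5] bottom far [45.2 -0.5]
-7 [43.5 -0.6] [-31.1  -0.5] bottom far [44.8 -0.5]
-5 [43.1 -0.6] [-32.4  -0.5] bottom far [44.4 -0.5]
-3 [42.7 -0.6] [-33.7  -0.5] bottom far [44.  -0.5]
0 [42.  -0.6] [-35.6  -0.5] bottom far [43.4 -0.5]
```

```bash
python3 - <<'E'
from h import *
c=dict(np.load("side13.npz"))
from cell import monitor
o=monitor.observe();p=o['tcp_pos'];R=o['tcp_rot']
im=c["image"][:,:,::-1]
out=[]
x0,y0,s=370,220,8
for zc in (-3,0,5):
    big=cv2.resize(im[y0:y0+36,x0:x0+46],(46*s,36*s),interpolation=cv2.INTER_CUBIC); big=cv2.convertScaleAbs(big,alpha=1.6,beta=20)
    for sx in (-40,40):
        for sy in (-8,8):
            for sz in (-8,8):
                q=proj(c,[p+R@[5.5+sx,-.5+sy,zc+sz]])[0]
                cv2.circle(big,(int((q[0]-x0)*s),int((q[1]-y0)*s)),3,(0,255,0) if sz<0 else (0,0,255),-1)
    for y in (-8,8):
        q=proj(c,[p+R@[0,y,0]])[0]; cv2.circle(big,(int((q[0]-x0)*s),int((q[1]-y0)*s)),4,(255,0,255),-1)
    out.append(big)
cv2.imwrite("pics/c15.png",np.hstack(out[:2]));cv2.imwrite("pics/c16.png",out[2])
E
```

View pics/c15.png

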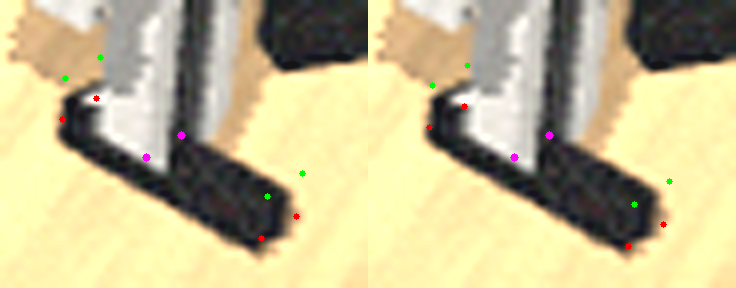

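View pics/c16.png

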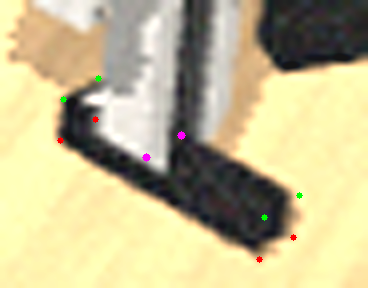

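```bash
python3 -m pendant '[[[255,0,0,0.6,0],[255,0,0,0.4,0],[225,0,0,0,0],[180,0,0,0,0],[180,0,0,0,0]]]'; python3 -c "
from d import *
from cell import cams
for n in ['wrist','side']:
  c=cams.capture(n); cv2.imwrite(f'pics/{n}14.png',c['image'][:,:,::-1]); np.savez(f'{n}14.npz',**c)
o=st()[0];print(o['tcp_pos'],o['opening'])
"
```

```text
t: 19.65
tcp_pos: [466.4, -274.8, 12.3]
tcp_rot: [[-0.94, 0.341, 0.015], [0.339, 0.939, -0.062], [-0.035, -0.053, -0.998]]
contact_force: [-0.8, -0.0, -1.3]
opening: 25.3
[ 466.41709051 -274.79236182   12.39344661] 27.191249223672724
```

View pics/wrist14.png

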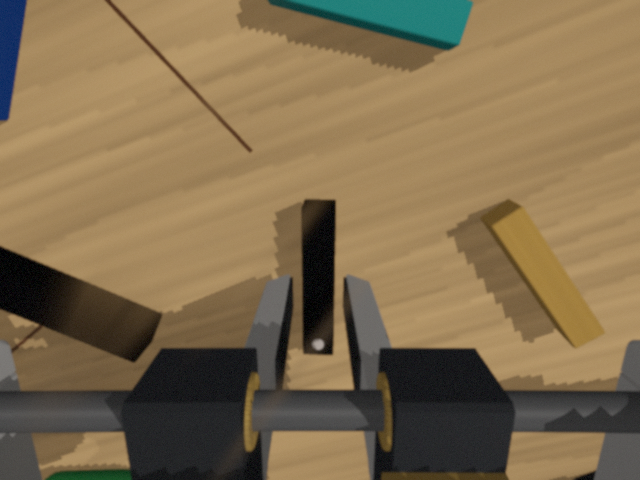

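```bash
python3 -m pendant '[[[180,0.5,0,0.4,0],[180,0,0,0.45,0]]]'; python3 mg.py; python3 -m pendant '[[[255,0,0,0.1,0],[255,0,0,0.1,0],[255,0,0,0,0],[255,0,0,0,0]]]'; python3 mg.py
```

```text
t: 19.92
tcp_pos: [462.2, -274.1, 4.3]
tcp_rot: [[-0.94, 0.341, 0.016], [0.339, 0.939, -0.064], [-0.037, -0.054, -0.998]]
contact_force: [0.1, 0.3, 0.7]
opening: 27.6
yhead 70.0613742992631 tip delta [0.2 1.9 1.2]
t: 20.25
tcp_pos: [461.5, -273.3, 0.9]
tcp_rot: [[-0.94, 0.341, 0.015], [0.339, 0.939, -0.061], [-0.035, -0.053, -0.998]]
contact_force: [-0.5, 0.1, 0.7]
opening: 16.1
yhead 70.04085499892226 tip delta [-0.8  1.2 -2.1]
```

```bash
python3 -m pendant '[[[255,0,0,-1,0],[255,0,0,-3,0],[255,0,0,-4,0],[255,0,0,-4,0],[255,0,0,-4,0],[255,0,0,-4,0],[255,0,0,-4,0],[255,0,0,-4,0],[255,0,0,-3,0]]]'; python3 -c "
from d import *
from cell import cams
o=st()[0];print(o['joint_positions'].round(1))
for n in ['wrist']:
  c=cams.capture(n); cv2.imwrite(f'pics/{n}15.png',c['image'][:,:,::-1]); np.savez(f'{n}15.npz',**c)
c=dict(np.load('scene7.npz'));im=c['image'][:,:,::-1]
cv2.imwrite('pics/c17.png',cv2.resize(im[215:265,350:430],(800,500),interpolation=cv2.INTER_CUBIC))
c=dict(np.load('side9.npz'));im=c['image'][:,:,::-1]
cv2.imwrite('pics/c18.png',cv2.resize(im[195:270,220:320],(800,600),interpolation=cv2.INTER_CUBIC))
"
```

```text
t: 21.0
tcp_pos: [450.5, -250.8, 313.3]
tcp_rot: [[-0.94, 0.341, -0.01], [0.341, 0.939, -0.048], [-0.007, -0.049, -0.999]]
contact_force: [0.7, -0.2, -1.0]
opening: 15.7
[ -33.6    0.2   71.4   -2.7  107.3 -104.5]
```

View pics/wrist15.png

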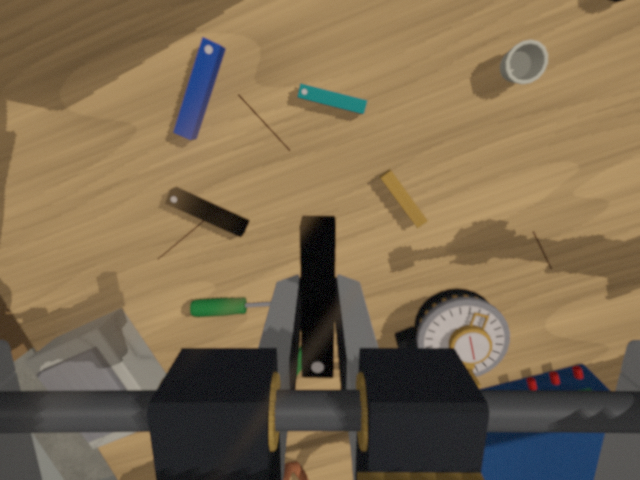

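View pics/c17.png

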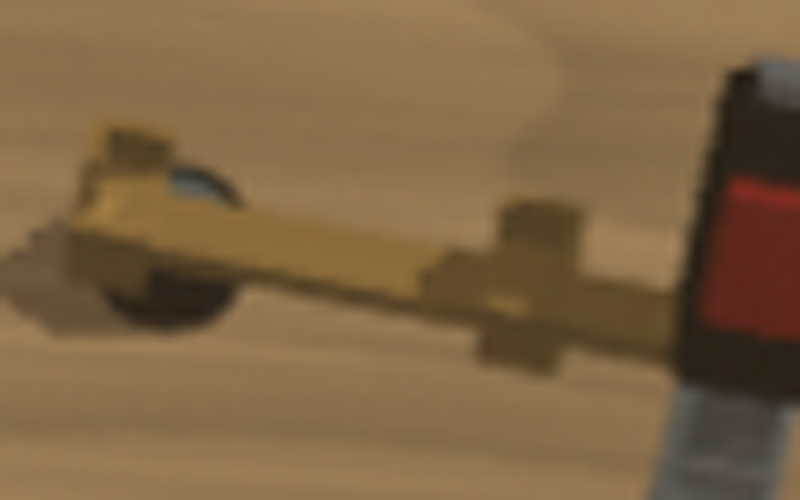

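View pics/c18.png

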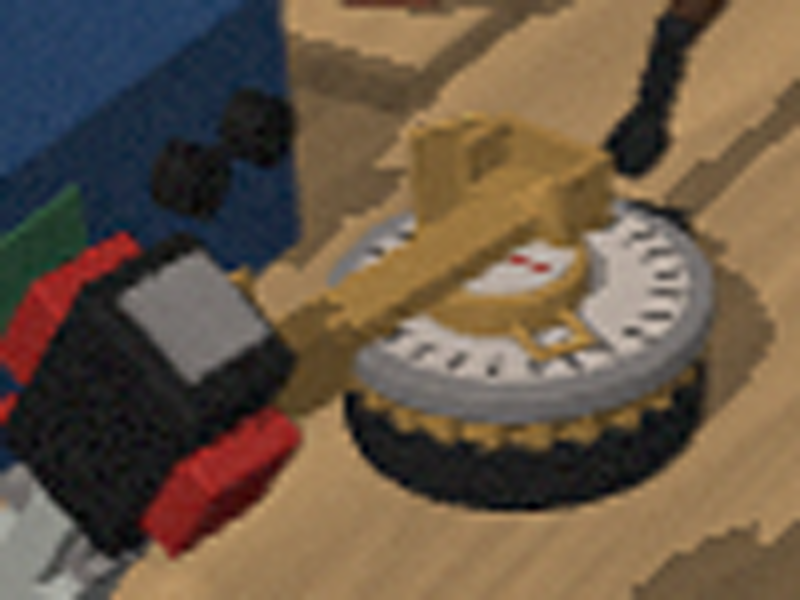

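```bash
python3 -m pendant '[[[255,0,0,0,4],[255,0,0,0,7],[255,0,0,0,7],[255,0,0,0,7],[255,0,0,0,7],[255,0,0,0,7],[255,0,0,0,7],[255,0,0,0,7],[255,0,0,0,7],[255,0,0,0,7],[255,0,0,0,7],[255,0,0,0,6]]]'; python3 -c "
from d import *
o,p,R=st();print(o['joint_positions'].round(1),np.degrees(np.arctan2(R[1,1],R[0,1])))
print((R.T@(np.array([514.5,6,325])-p)).round(1))
"
```

```text
t: 22.05
tcp_pos: [449.8, -252.1, 329.6]
tcp_rot: [[0.211, 0.977, 0.007], [0.975, -0.21, -0.065], [-0.062, 0.021, -0.998]]
contact_force: [-0.2, -0.2, -2.1]
opening: 15.6
[-33.6  -0.6  70.4  -3.  107.7 -22.4] -12.1447313446595
[265.7   8.9 -11.7]
```

```bash
python3 -m pendant '[[[255,2,0.1,-0.15,-2.5],[255,3.5,0.1,-0.15,0],[255,4,0.1,-0.15,0],[255,4,0.1,-0.15,0],[255,4,0.1,-0.15,0],[255,4,0.1,-0.15,0],[255,4,0.1,-0.15,0],[255,2,0,0,0],[255,0,0,0,0]]]'; python3 -c "
from d import *
from cell import cams
o,p,R=st();print(o['joint_positions'].round(1),np.degrees(np.arctan2(R[1,1],R[0,1])))
print((R.T@(np.array([514.5,6,325])-p)).round(1))
for n in ['wrist']:
  c=cams.capture(n); cv2.imwrite(f'pics/{n}16.png',c['image'][:,:,::-1]); np.savez(f'{n}16.npz',**c)
"
```

```text
t: 22.8
tcp_pos: [504.2, 25.8, 319.4]
tcp_rot: [[0.18, 0.984, 0.001], [0.981, -0.18, -0.067], [-0.065, 0.013, -0.998]]
contact_force: [-1.0, -0.3, -1.4]
opening: 15.7
[ -0.9  -0.3  71.3  -4.  108.9   8.2] -10.363890324732456
[-17.9  13.8  -4.3]
```

View pics/wrist16.png

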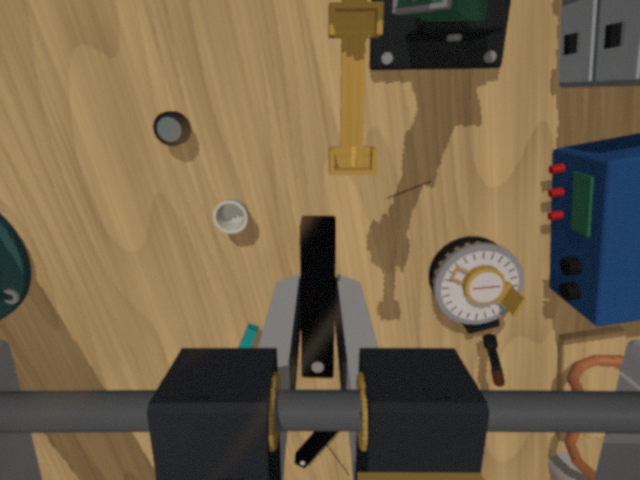

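```bash
python3 - <<'E'
from h import *
c=dict(np.load("wrist16.npz")); im=c["image"][:,:,::-1]
b=cv2.resize(im[0:190,310:410],(316,600),interpolation=cv2.INTER_CUBIC)
S0=np.array([532.8,114.8,245.])
b2=b.copy()
for z,col in ((0,(0,0,255)),(10,(0,255,0))):
    for X in [(-11.5,-43.5),(11.5,-43.5),(11.5,43.5),(-11.5,43.5),(-7,-31),(7,-31),(7,31),(-7,31)]:
        q=proj(c,[S0+Rz(YAW)@[X[0],X[1],z]])[0]
        cv2.circle(b2,(int((q[0]-310)*3.158),int(q[1]*3.158)),3,col,-1)
cv2.imwrite("pics/c19.png",np.hstack([b,b2]))
b=cv2.resize(im[130:185,310:400],(800,489),interpolation=cv2.INTER_CUBIC);cv2.imwrite("pics/c20.png",b)
b=cv2.resize(im[0:55,310:400],(800,489),interpolation=cv2.INTER_CUBIC);cv2.imwrite("pics/c21.png",b)
E
```

```text
(no output)
```

View pics/c19.png

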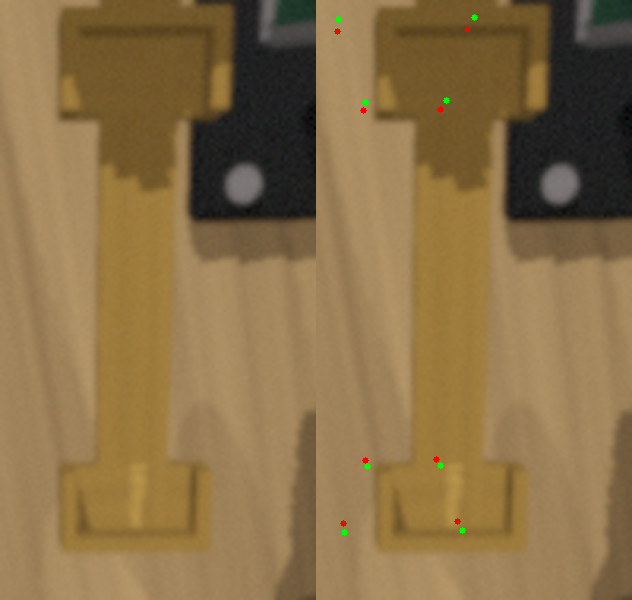

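View pics/c20.png

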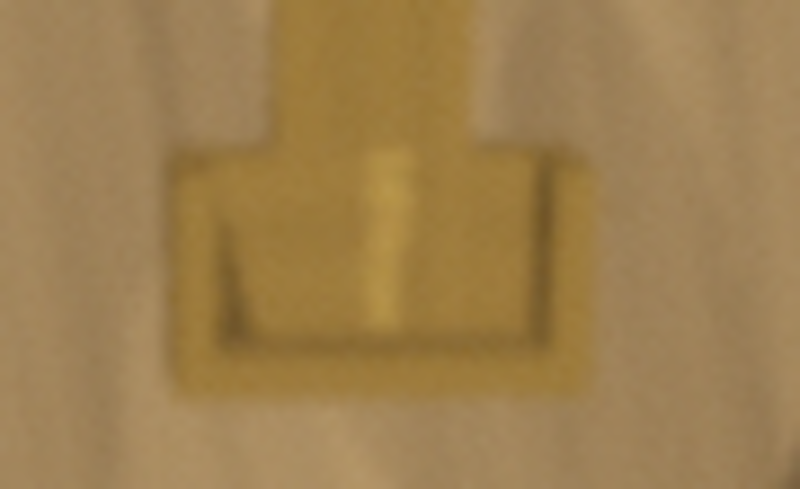

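View pics/c21.png

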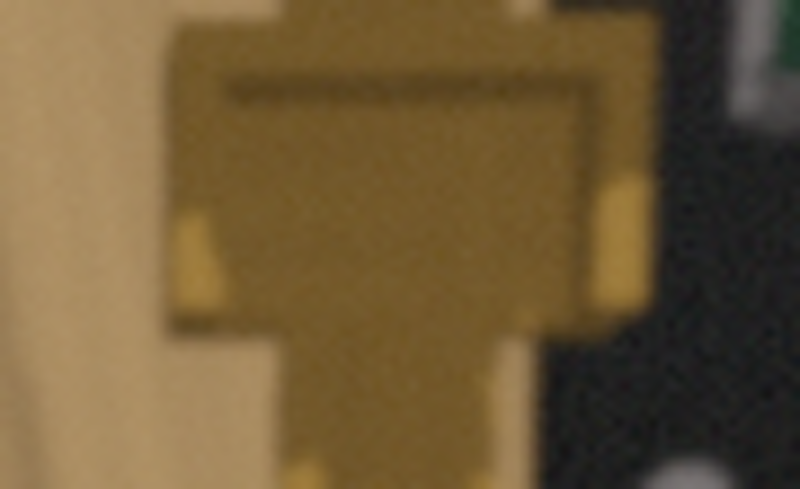

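```bash
cat > sfit.py <<'E'
from h import *
c=dict(np.load("wrist16.npz"))
N=lambda u,v:(u/8.889+310,v/8.889+130); F=lambda u,v:(u/8.889+310,v/8.889)
obs=[(N(218,352),(-11.5,-43.5,10)),(N(551,352),(11.5,-43.5,10)),(N(175,395),(-14.5,-46,10)),(N(593,395),(14.5,-46,10)),(N(176,157),(-14.5,-31,10)),(N(596,157),(14.5,-31,10)),
(N(272,146),(-7,-31,0)),(N(474,146),(7,-31,0)),
(F(228,76),(-11.5,43.5,10)),(F(596,76),(11.5,43.5,10)),(F(175,22),(-14.5,46,10)),(F(658,16),(14.5,46,10)),(F(178,310),(-14.5,31,10)),(F(653,308),(14.5,31,10)),(F(283,338),(-7,31,0)),(F(493,338),(7,31,0))]
def res(p): return np.concatenate([proj(c,p[:3]+Rz(p[3])@X)[0]-uv for uv,X in obs])
r=least_squares(res,[546,115,245,YAW],loss='soft_l1');print(r.x.round(2),np.degrees(r.x[3]));print(res(r.x).reshape(-1,2).round(1).tolist())
s=least_squares(lambda p:np.r_[res([p[0],p[1],245,p[2]])],[546,115,YAW],loss='soft_l1');print("z245",s.x, np.degrees(s.x[2]),s.cost,r.cost)
# cross-check scene7 projection
sc=dict(np.load("scene7.npz"))
im=sc["image"][:,:,::-1]; b=cv2.resize(im[215:265,350:430],(800,500),interpolation=cv2.INTER_CUBIC)
for S in (r.x,):
  for X in [(-14.5,-31,10),(-14.5,-46,10),(-14.5,31,10),(-14.5,46,10),(14.5,31,10),(14.5,-31,10),(-7,-31,0),(-7,31,0),(7,-31,0),(7,31,0)]:
    q=proj(sc,[S[:3]+Rz(S[3])@X])[0]; cv2.circle(b,(int((q[0]-350)*10),int((q[1]-215)*10)),4,(0,255,0) if X[2] else (0,0,255),-1)
cv2.imwrite("pics/c22.png",b)
E
python3 sfit.py
```

```text
[ 5.4221e+02  1.1208e+02  2.4369e+02 -1.7000e-01] -9.744322602229616
[[0.0, 0.1], [-0.3, -0.4], [0.0, -0.6], [-0.4, -1.2], [-0.1, 1.6], [0.3, 1.0], [0.3, 0.5], [-0.3, 0.3], [-0.3, 0.1], [0.9, -0.4], [0.1, 0.9], [-0.3, 1.0], [-0.2, -0.1], [-1.1, -0.5], [0.3, -0.9], [0.9, -1.2]]
z245 [ 5.42080852e+02  1.12048689e+02 -1.69999368e-01] -9.740246305241522 6.590827276211868 5.780608892453773
```

View pics/c22.png

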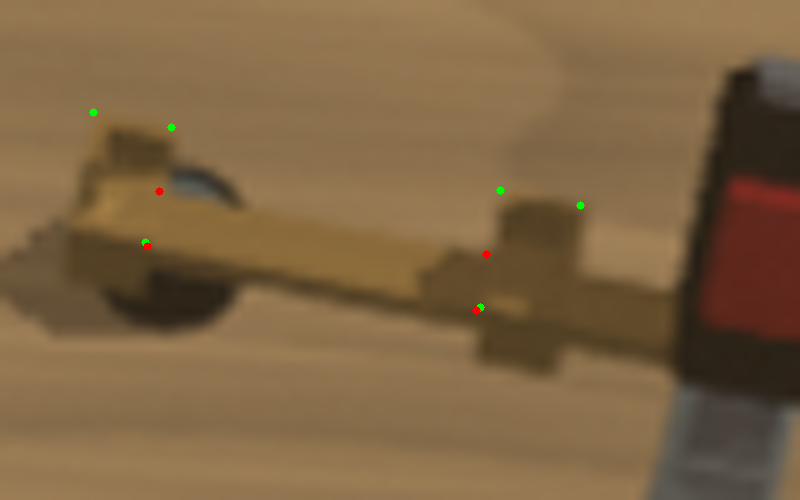

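```bash
python3 - <<'E'
from h import *
c=dict(np.load("wrist16.npz")); im=c["image"][:,:,::-1]
cv2.imwrite("pics/c23.png",cv2.convertScaleAbs(cv2.resize(im[205:385,270:370],(333,600),interpolation=cv2.INTER_CUBIC),alpha=3,beta=20))
E
```

```text
(no output)
```

View pics/c23.png

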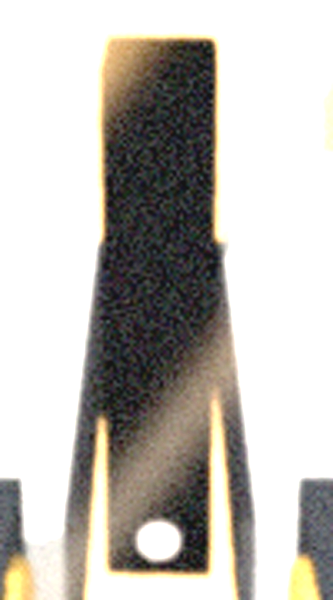

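```bash
cat > bar.py <<'E'
from h import *
c=dict(np.load("wrist16.npz"))
from cell import monitor
o=monitor.observe();p=o['tcp_pos'];R=o['tcp_rot']
def rt(uv,zt): return least_squares(lambda q:proj(c,[p+R@[q[0],q[1],zt]])[0]-uv,[0,0]).x
for zc in (-10,-8,-6,-4):
    print(zc,"bottom far",rt((318,216.4),zc+8).round(1),"near top",rt((318,376.6),zc-8).round(1))
E
python3 bar.py
```

```text
-10 bottom far [39.7 -0.4] near top [-36.1  -0.3]
-8 bottom far [39.3 -0.4] near top [-37.6  -0.3]
-6 bottom far [38.8 -0.4] near top [-39.   -0.3]
-4 bottom far [38.3 -0.4] near top [-40.5  -0.3]
```

```bash
cat > pl.py <<'E'
from d import *
import sys
S=np.array([542.4,112.1,244.]);h=float(sys.argv[1])
o,p,R=st();b=p+R@[.4,-.4,-7]
print("bar in saddle frame",(Rz(np.radians(-9.74)).T@(b-S)).round(1),"heading err(need twist)",(np.degrees(np.arctan2(R[1,1],R[0,1]))+9.74).round(2))
print("tool delta to h",(R.T@(S+[0,0,h]-b)).round(1), "zaxis",R[:,2].round(3),o['contact_force'].round(1))
E
python3 pl.py 40
```

```text
bar in saddle frame [-23.5 -92.1  82.5] heading err(need twist) -0.69
tool delta to h [95.  21.8 36.6] zaxis [ 0.001 -0.067 -0.998] [ 0.  -0.1 -1.1]
```

```bash
python3 -m pendant '[[[255,2,0.6,0.6,-0.7],[255,2.8,0.6,0.9,0],[255,2.8,0.6,0.9,0],[255,1.5,0.3,0.8,0],[255,0,0,0,0]]]'; python3 pl.py 15
```

```text
t: 23.27
tcp_pos: [541.8, 103.4, 282.5]
tcp_rot: [[0.179, 0.984, 0.004], [0.981, -0.178, -0.074], [-0.072, 0.017, -0.997]]
contact_force: [-0.4, -1.6, -0.4]
opening: 15.7
bar in saddle frame [ 0.4 -7.8 45.5] heading err(need twist) -0.5
tool delta to h [ 9.9 -0.9 29.8] zaxis [ 0.004 -0.074 -0.997] [-0.4 -1.6 -0.4]
```

```bash
python3 -m pendant '[[[255,0.8,-0.1,0.8,0],[255,0.2,0,0.8,0],[255,0,0,0,0]]]'; python3 pl.py 11; python3 -c "
from h import *
from cell import cams
for n in ['scene','side']:
  c=cams.capture(n); np.savez(f'{n}17.npz',**c)
  im=c['image'][:,:,::-1]
  b=im[205:265,350:430] if n=='scene' else im[190:265,220:320]
  cv2.imwrite(f'pics/p_{n}.png',cv2.resize(b,(800,600),interpolation=cv2.INTER_CUBIC))
"
```

```text
t: 23.52
tcp_pos: [542.7, 108.6, 265.3]
tcp_rot: [[0.183, 0.983, 0.004], [0.98, -0.182, -0.076], [-0.074, 0.017, -0.997]]
contact_force: [-0.7, -0.5, -2.1]
opening: 16.4
bar in saddle frame [ 0.4 -2.5 28.2] heading err(need twist) -0.75
tool delta to h [ 3.8 -0.7 17. ] zaxis [ 0.004 -0.076 -0.997] [-0.7 -0.5 -2.1]
```

View pics/p_scene.png

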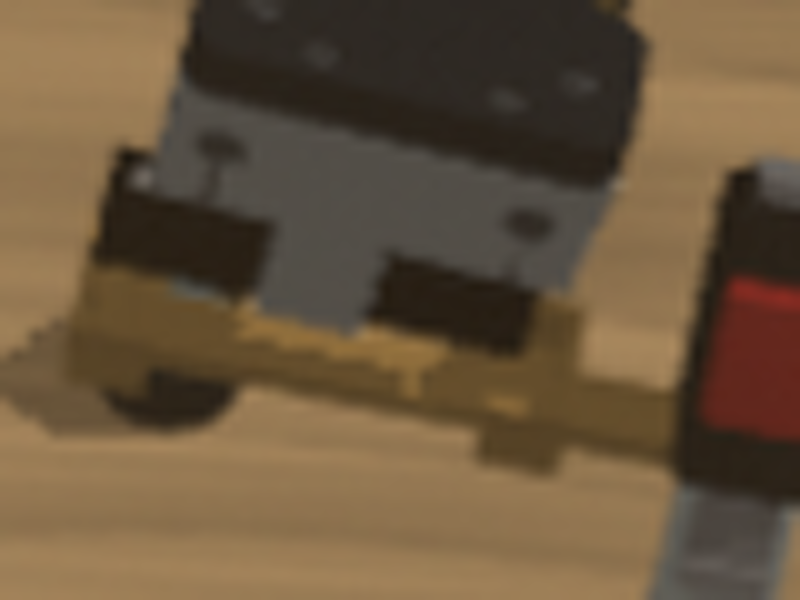

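View pics/p_side.png

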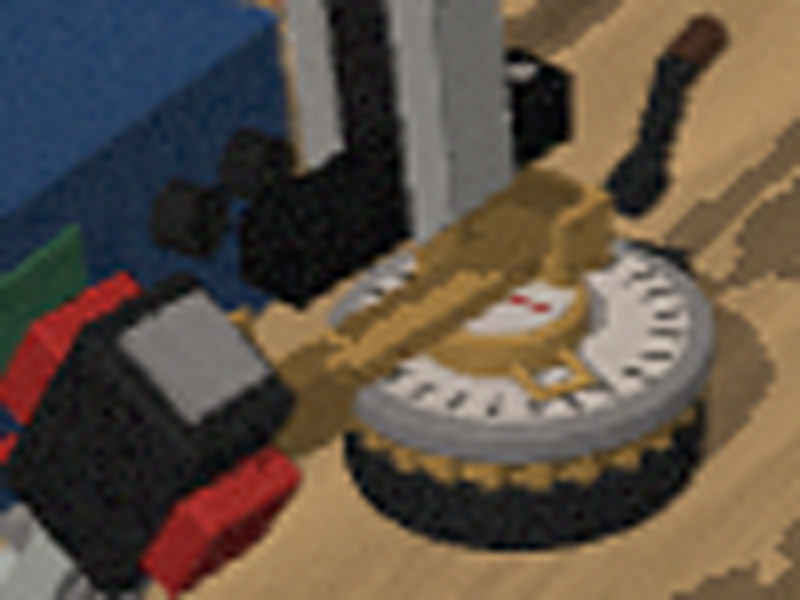

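```bash
cat > ov.py <<'E'
from d import *
S=np.array([542.4,112.1,244.]);Q=Rz(np.radians(-9.74))
o,p,R=st();bc=p+R@[.4,-.4,-7]
for n,(x0,y0,w,h) in dict(scene=(350,205,80,60),side=(220,190,100,75)).items():
    c=dict(np.load(f'{n}17.npz'));im=c['image'][:,:,::-1]
    s=800/w;b=cv2.resize(im[y0:y0+h,x0:x0+w],(800,600),interpolation=cv2.INTER_CUBIC); b=cv2.convertScaleAbs(b,alpha=1.5,beta=25)
    def dot(X,col):
        q=proj(c,[X])[0];cv2.circle(b,(int((q[0]-x0+.5)*s),int((q[1]-y0+.5)*s)),4,col,-1)
    for sx in(-40,40):
        for sy in (-8,8):
            for sz in(-8,8): dot(bc+R@[sx,sy,sz],(0,255,0) if sz<0 else (255,255,0))
    for X in [(-14.5,-31,10),(-14.5,-46,10),(14.5,-46,10),(-14.5,31,10),(-14.5,46,10),(14.5,46,10),(14.5,31,10),(14.5,-31,10),(7,-31,0),(7,31,0)]: dot(S+Q@X,(255,0,255))
    cv2.imwrite(f"pics/ov_{n}.png",b)
E
python3 ov.py
```

```text
(no output)
```

View pics/ov_scene.png

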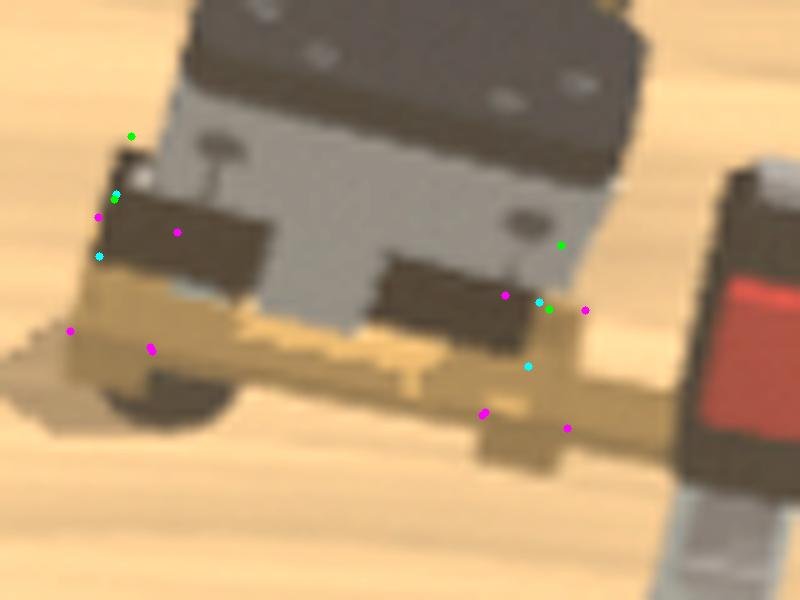

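View pics/ov_side.png

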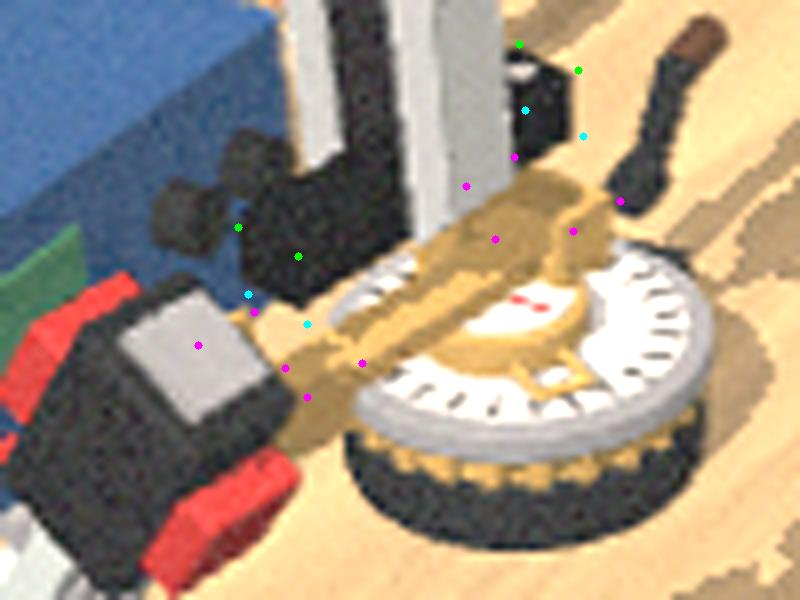

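```bash
python3 -m pendant '[[[255,0.3,-0.07,0.7,-0.7],[255,0.1,0,0.6,0],[255,0,0,0,0]]]'; python3 pl.py 9
```

```text
t: 23.87
tcp_pos: [543.5, 110.0, 254.7]
tcp_rot: [[0.173, 0.985, 0.01], [0.982, -0.172, -0.076], [-0.073, 0.023, -0.997]]
contact_force: [-0.3, -0.7, -1.1]
opening: 16.0
bar in saddle frame [ 0.9 -1.  17.7] heading err(need twist) -0.16
tool delta to h [ 1.6 -1.1  8.6] zaxis [ 0.01  -0.076 -0.997] [-0.3 -0.7 -1.1]
```

```bash
python3 -m pendant '[[[255,0.15,-0.05,0.45,0],[255,0,0,0.3,0],[255,0,0,0,0]]]'; python3 pl.py 9; python3 -c "
from h import *
from cell import cams
for n in ['scene','side']:
  c=cams.capture(n); np.savez(f'{n}17.npz',**c)
"; python3 ov.py
```

```text
t: 24.12
tcp_pos: [543.4, 110.7, 246.9]
tcp_rot: [[0.174, 0.985, 0.011], [0.982, -0.172, -0.076], [-0.073, 0.024, -0.997]]
contact_force: [1.1, 0.1, -0.5]
opening: 15.9
bar in saddle frame [ 0.7 -0.3  9.9] heading err(need twist) -0.18
tool delta to h [ 0.4 -0.7  0.8] zaxis [ 0.011 -0.076 -0.997] [ 1.1  0.1 -0.5]
```

View pics/ov_scene.png

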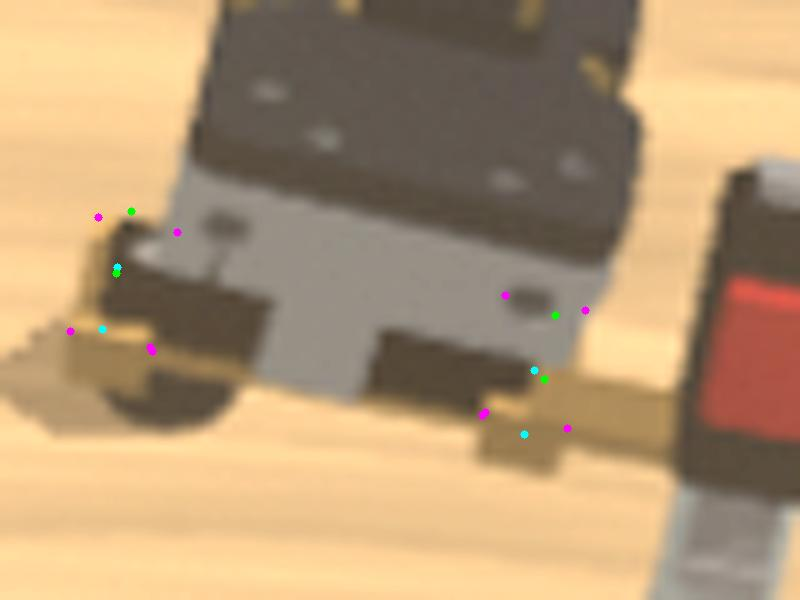

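View pics/ov_side.png

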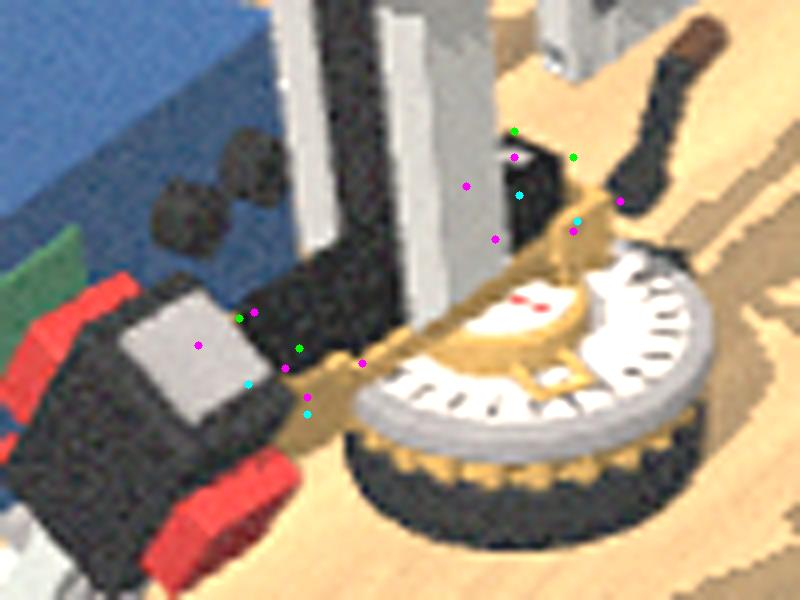

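```bash
python3 -m pendant '[[[255,0,-0.04,0.15,0],[255,0,0,0.12,0]]]'; python3 pl.py 8
```

```text
t: 24.38
tcp_pos: [543.7, 110.6, 246.3]
tcp_rot: [[0.174, 0.985, 0.014], [0.982, -0.172, -0.076], [-0.072, 0.027, -0.997]]
contact_force: [-0.9, -0.2, 3.5]
opening: 15.6
bar in saddle frame [ 0.9 -0.3  9.2] heading err(need twist) -0.18
tool delta to h [ 0.4 -1.   1.1] zaxis [ 0.014 -0.076 -0.997] [-0.9 -0.2  3.5]
```

```bash
python3 -m pendant '[[[220,0,0,0,0],[200,0,0,0,0],[170,0,0,0,0],[150,0,0,0,0],[120,0,0,0,0],[120,0,0,0,0]]]'; python3 pl.py 8;python3 -c "
from h import *
from cell import cams
for n in ['scene','side']:
  c=cams.capture(n); np.savez(f'{n}17.npz',**c)
"; python3 ov.py
```

```text
t: 24.88
tcp_pos: [543.9, 110.8, 247.2]
tcp_rot: [[0.174, 0.985, 0.016], [0.982, -0.172, -0.075], [-0.071, 0.029, -0.997]]
contact_force: [0.9, -0.5, 0.0]
opening: 43.6
bar in saddle frame [ 1.1 -0.1 10.1] heading err(need twist) -0.16
tool delta to h [ 0.2 -1.2  2.1] zaxis [ 0.016 -0.075 -0.997] [ 0.9 -0.5  0. ]
```

View pics/ov_scene.png

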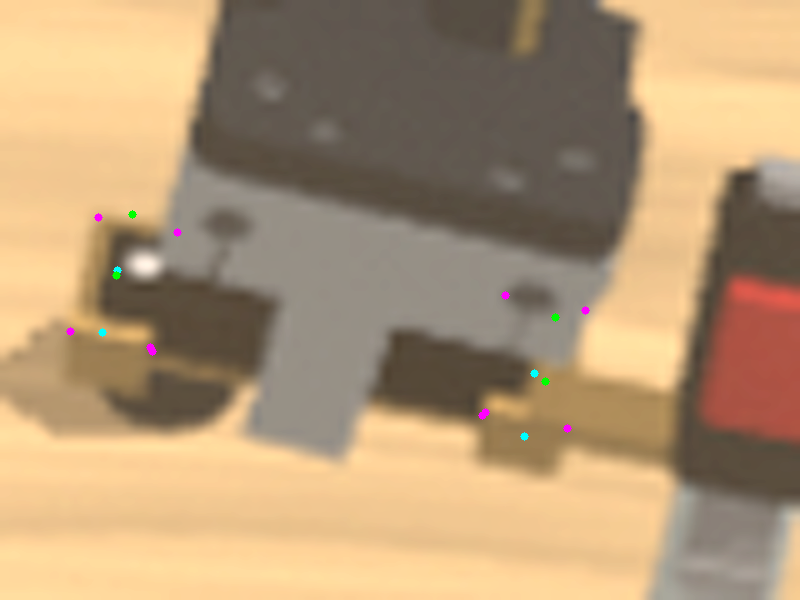

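View pics/ov_side.png

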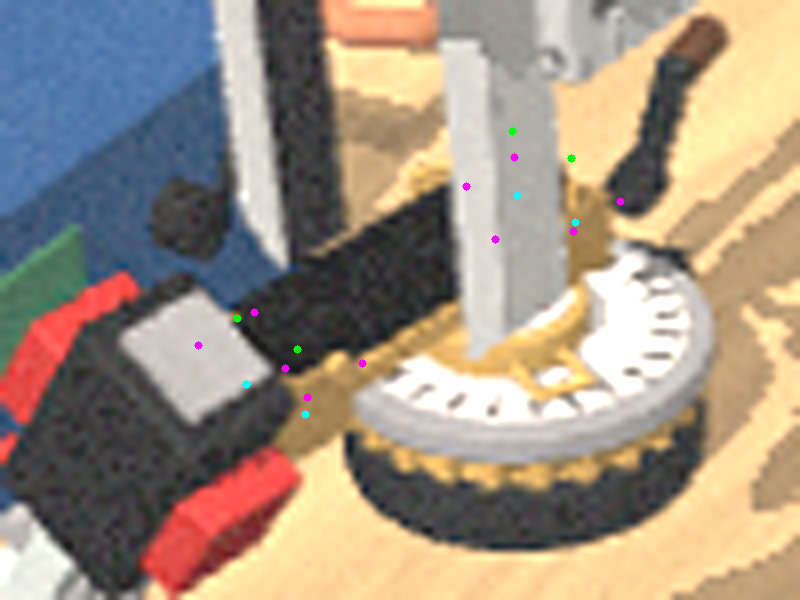

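Bar released and lying in the saddle. Retreat straight up (fingers clear on both sides).

```bash
python3 -m pendant '[[[120,0,0,-1,0],[120,0,0,-2.5,0],[120,0,0,-3,0],[120,-1.5,0,-3,0],[120,-3,0,-2,0],[120,-4,0,0,0],[120,-4,0,0,0],[120,0,0,0,0]]]'; python3 -c "
from h import *
from cell import cams
for n in ['scene','side','wrist']:
  c=cams.capture(n); np.savez(f'{n}18.npz',**c); im=c['image'][:,:,::-1]
  if n=='scene': cv2.imwrite('pics/f_scene.png',cv2.resize(im[205:325,340:480],(700,600),interpolation=cv2.INTER_CUBIC))
  elif n=='side': cv2.imwrite('pics/f_side.png',cv2.resize(im[190:265,220:320],(800,600),interpolation=cv2.INTER_CUBIC))
  else: cv2.imwrite('pics/f_wrist.png',im)
"
```

```text
t: 25.65
tcp_pos: [519.7, -5.1, 379.2]
tcp_rot: [[0.167, 0.986, 0.015], [0.983, -0.165, -0.078], [-0.075, 0.028, -0.997]]
contact_force: [0.0, 0.1, 0.1]
opening: 49.8
```

View pics/f_scene.png

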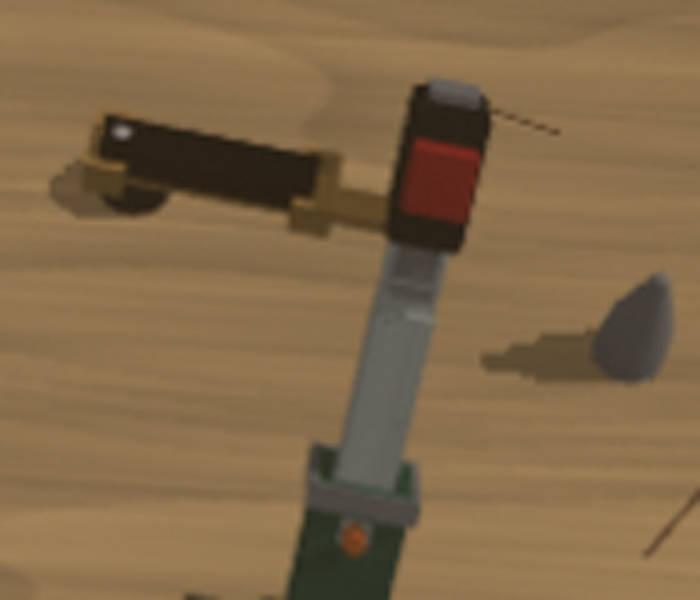

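View pics/f_wrist.png

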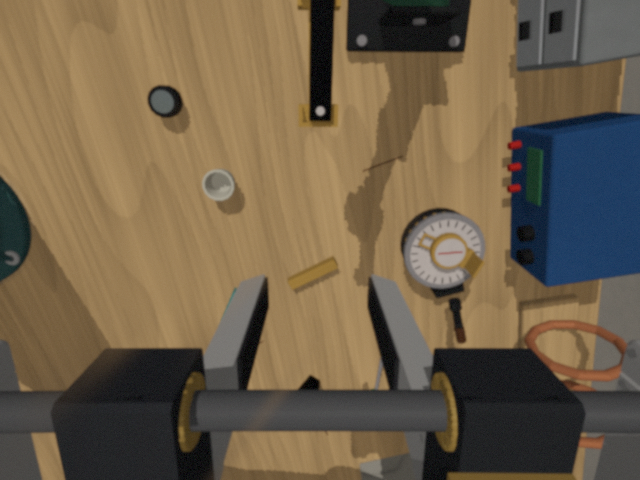

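View pics/f_side.png

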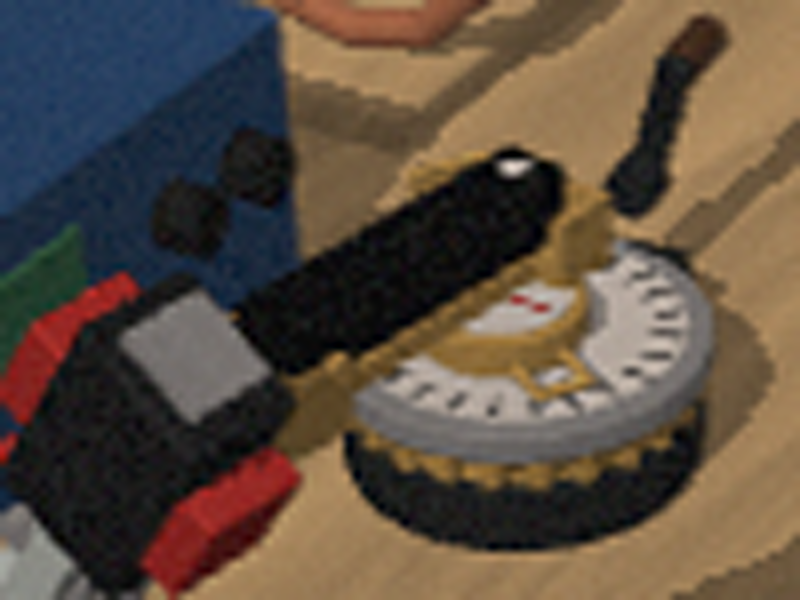

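```bash
python3 - <<'E'
from h import *
im=np.load("wrist18.npz")["image"][:,:,::-1]
cv2.imwrite("pics/f_w.png",cv2.convertScaleAbs(cv2.resize(im[0:130,280:360],(369,600),interpolation=cv2.INTER_CUBIC),alpha=1.5,beta=20))
E
```

```text
(no output)
```

View pics/f_w.png

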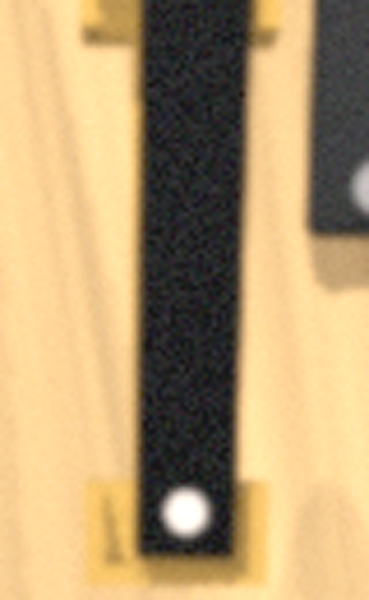

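```bash
python3 -c "
from cell import job_done
print(job_done())"
```

```text
the job is handed in; nothing more can be done
None
```

The dip rod is pulled out and locked, and the black magnet is lying in the brass saddle. I handed the job in at about 25.8 s; no verdict is reported, so this rests on my own checks.

**What I did**
- **Tilting the gripper:** The moves only shift and twist the tool, so I leaned it to the rod's 33° slant by pushing the arm against its reach limit. The same trick at the inner limit brought it back near vertical.
- **Rod:** I squeezed both red buttons until the fingers measured about 35.6 mm apart, which is fully in. I then pulled to the end stop, about 46 N at the wrist, and let go.
- **Magnet:** I took the smaller of the two black bars. The first grip held only about 4 mm of its height, so I set it back down and gripped it deeper. I then lowered it into the saddle until I felt contact and opened the fingers.

**Last checks**
- **Lock button:** The orange button shows popped out in the scene view, and the rod stayed out after I let go.
- **Magnet position:** All three cameras show it between the end walls and inside the lips. It looks about 2 mm off centre crosswise and roughly 1° off line, inside the 6 mm and 0.14 rad limits.
- **Arm:** It is clear of everything, with the wrist force at zero.
- **Bystanders:** I saw none disturbed in the final views, but I did not measure their positions.

**What disagreed**
- The scene and side cameras put the saddle about 2 mm from where the wrist camera did, within the stated calibration.
- The gripper was still tilted 3–4° when placing, so the bar came down slightly pitched and settled flat on release.

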